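# Unload the stake cradle with its sprung keeper wedged open

## Task

Push the wooden tray fully home into the brass corner stop, square against both strips, and drive the wooden wedge nose first between the fence and the roller so that it holds the cradle's sprung keeper bar open by itself. Only then take every steel stake out of the cradle and put them all in the tray, standing or lying. Finally pull the wedge out so that the keeper springs shut, and lay the wedge flat on the middle of the grey pad; the loaded tray must still be home in the corner, and the other things on the bench must stay where they are.

Things in the scene. Friction and masses are not known exactly. Their poses are not given: they have to be found in the camera images.
- cradle: Fixed dark steel cradle. Origin on the bench under the middle of its row of four square pockets at y = -93, -31, 31, 93 mm, x = 0 (floors 10 mm up, low walls to 20 mm). The keeper bar lies along the row's +x side; behind it (x 66 to 86 mm) a spring housing 55 mm high. The base plate ends at y = 125 mm; past it, the wedging gap (point mouth). Yaw varies by 0.12 rad.
- mouth (a point): Wedging gap: point on the bench at the face of the fixed fence, opposite the roller (cradle frame -10, 200, 0 mm; cradle's axes). The fence's flat face looks to +x, runs from 30 mm on its -y side to 15 mm on its +y side, then rounds off by 8 mm; 16 mm thick, 45 mm high. The bench is bare in the gap from +y up to 75 mm past this point on the -y side. Wedge enters toward -y.
- roller (a point): Foot of the axis of the upright steel roller, 20 mm across, 4 to 50 mm above the bench, carried by the keeper bar's +y end and moving with it. With the keeper shut, 18 mm are free between roller and fence.
- gate (a joint): Travel in m of the aluminium keeper bar: 0 = shut (28 to 38 mm above the bench, its edge over the stakes' feet by 7 mm so that they cannot be lifted), growing toward the cradle's +x, end at 0.030. A spring shuts it, 2.6 N when shut, 5.5 N at 0.022; it never stays open by itself. Feet are clear from 0.018.
- wedge: Loose wooden wedge lying flat, 120 g, 130 (x) x 40 (y) x 36 mm high; origin: centre of the underside. Sides parallel from x = -65 to 20 mm; from there the +y side slants in to leave a nose 8 mm wide at x = 65, the -y side stays straight. Driven nose first, straight side on the fence (10 to 15 N), its full width opens the keeper 22 mm; with the shoulder (x = 20) 10 to 25 mm past the roller it stays put.
- pad: Grey felt pad, 130 (its x) x 200 (its y) mm, flat on the bench, fixed, with no height. Origin: its centre. The wedge starts on or near it.
- tray: Loose wooden tray, 0.5 kg, 180 (x) x 200 (y) mm, 26 mm high, walls and floor 6 mm thick, open on top. Origin: centre of its underside.
- stop: Fixed brass corner stop on the bench, two low strips 10 mm thick and 18 mm high. Origin at the inner corner, on the bench. One strip runs along its +y (150 mm), its face in the plane x = 0 facing -x; the other along its -x (130 mm), its face in the plane y = 0 facing +y. The tray is home when its +x side touches the first and its -y side the second: tray origin at (-90, +100) mm, axes parallel.
- stake_dome: Steel bench stake, about 320 g (0.8 to 1.25 times): square foot 46 x 46 x 14 mm, above it a plain round stem 26 mm across from 14 to 78 mm above its underside, topped by a dome (91 mm tall over all). Origin: centre of the foot's underside; z runs up the stem. Starts upright in one of the cradle's four pockets; None when this stake is absent.
- stake_flat: Steel bench stake, about 320 g (0.8 to 1.25 times): square foot 46 x 46 x 14 mm, above it a plain round stem 26 mm across from 14 to 78 mm above its underside, topped by a flat end (90 mm tall over all). Origin: centre of the foot's underside; z runs up the stem. Starts upright in one of the cradle's four pockets; None when this stake is absent.
- stake_ball: Steel bench stake, about 320 g (0.8 to 1.25 times): square foot 46 x 46 x 14 mm, above it a plain round stem 26 mm across from 14 to 78 mm above its underside, topped by a small ball on a neck (98 mm tall over all). Origin: centre of the foot's underside; z runs up the stem. Starts upright in one of the cradle's four pockets; None when this stake is absent.
- stake_horn: Steel bench stake, about 320 g (0.8 to 1.25 times): square foot 46 x 46 x 14 mm, above it a plain round stem 26 mm across from 14 to 78 mm above its underside, topped by a blunt cone (98 mm tall over all). Origin: centre of the foot's underside; z runs up the stem. Starts upright in one of the cradle's four pockets; None when this stake is absent.
- vial: Bystander: small corked glass jar, 38 mm across, 75 mm high.
- hammer: Bystander: hammer, 200 mm long, lying down.
- brush: Bystander: bench brush, 160 mm long, lying down.
- bench_block: Bystander: flat steel block 70 x 70 x 22 mm, lying beyond the gap between cradle and corner stop.
- spool: Bystander: brass spool, 48 mm across, 44 mm high.
- ring_box: Bystander: small black box 60 x 55 x 42 mm.
- graver: Bystander: graver with handle, 150 mm long, lying down.
Mind the look-alikes: they are no part of the job. Leave any blue look-alike of the stake_horn alone.

How it is judged:
By the outcome, as a careful person would: the job done as asked, in the order asked, and still so for the second after the job is handed in, with the robot touching nothing.
Of stake_dome, stake_flat, stake_ball, stake_horn only 2 to 4 are there at a start; the rules pass over those that are not, and their reading is None.
At some moment in a run one of tray, wedge may be knocked a few centimetres aside while the robot is not near it.
Once in a run the grip may slacken for a moment while it holds something.
It also fails if it takes over 210 s, if anything falls off the work surface, if the arm or the gripper's body presses on something with over 40 N, if the wrist force passes 120 N, or if a joint passes its speed limit or range.

## Robot

A 7-joint arm with a two-finger parallel gripper is mounted at the origin on the work surface. World frame = base frame: x ahead of the robot, y to its left, z up, the work surface at z = 0. Lengths are in mm, angles in rad, forces in N, time in s.
With the tool pointing down it reaches from about 425 to 875 mm from the base axis. Payload 8.4 kg.
Tool frame: the origin (TCP) lies on the mounting face of the last link; the fingertips stand 182 mm ahead of it and the grasp point (between the pads) lies 164 mm ahead of it; z points along the fingers, y is the line along which they close (so a half turn about z gives the same grasp; the last joint's range is limited). The gripper opens to 87 mm and grips with 3 to 60 N. Pads are 19 mm wide; open, the fingers measure 117 mm over their backs; the gripper's body (75 mm by 190 mm) begins 51 mm behind the grasp point.
Start: joints at [1.033, 0.333, 0.04, 1.465, -0.013, 1.343, -0.059], TCP at [276.132, -588.409, 404.746] pointing down, gripper open.
Joint ranges: [-2.58, 2.58], [-0.38, 2.09], [-1.3, 1.39], [0.25, 2.4], [-1.5, 4.64], [0.08, 2.09], [-2.65, 2.65]. Speed limits (rad/s): [2.22, 2.22, 2.79, 2.79, 3.14, 3.14, 3.14].

## Interface

Orientations are given as a 3x3 rotation matrix whose columns are the frame's x, y, z axes.
In Python, from station import status, get_image, get_calibration, order gives the robot as it stands. The module is installed in compiled form; this text tells all that it offers.
- The arm moves only by the shell command python3 -m inch 'ROWS' [OPENING] [FORCE]. ROWS is JSON, a list of rows, each an object of numbers: "x", "y", "z": the shift along the tool's x, y, z in mm; "twist": the turn about the tool's z in rad. In form: [{"x": .., "y": .., "z": .., "twist": ..}, ...]. A call has 1 to 10 rows; each row shifts and turns the commanded pose from where the row before left it, along the tool's axes as they then stand; what a row does not reach is not made up. A row lasts 1/12 s, in which the tool goes at most 41.7 mm and 7.16 degrees, less where a joint would pass 70% of its speed; a pose out of reach is approached as far as the arm can. A call with a gripper value outside its range is refused whole. OPENING is the opening, from -1 (shut) to 1 (fully open), set as the call begins (- or left out, the last holds). The fingers move at their own pace and stop on an object; FORCE is the grip in N (left out, the last holds). Time passes only in rows, so rows that do not move let the fingers close. It gives the time, the measured TCP pose, the force, the opening and the grip force at its end, in the units of the state.
- status.observe(): the state, without advancing time (a new reading comes with each control period).
- get_image(name): name is "side" or "top"; returns (picture, depth): 400x640x3 uint8, red, green, blue; 400x640 float32, mm along the optical axis (not along the pixel's ray), 0 where there is no reading.
- get_calibration(name): a dict with "camera_matrix" (3x3 intrinsics, pixels), "rvec" (rotation vector, rad) and "tvec" (3), from world to camera coordinates, as OpenCV has them. Camera axes: x right, y down, z forward; pixel columns grow to the right and rows downward; lengths in mm; the calibration is good to about 2 mm. A picture is of the moment at which its call begins. get_calibration takes no time and is no camera call.
- order.hand_in(): hands the job in; it is judged then, once.
The state is a dict: "time_s": time; "joint_pos": joint angles; "joint_vel": joint speeds; "joint_efforts": joint torques, N m; "position": TCP position; "eef_rot": TCP orientation; "ft_force": force on the tool from outside, world axes, zero at the start; "moment": the same for the moment, N m; "width": finger opening in mm; "gripper_force": force on a finger pad.
Only numpy, scipy, OpenCV 4.12 (cv2) and the standard library are available. Lean on these libraries where they do the work, as an engineer would, in place of code of your own. Each camera call takes 0.05 s, during which the arm holds its last target. There are 200 camera calls.

## Working session

There is one attempt and no reset: what is moved stays moved. The work goes in short steps, Python scripts to look and compute and a shell command to move; the robot and the scene stay as the last step left them, time stands still between calls to the robot, and variables do not carry over. Pictures are saved under pics/ and viewed, at most 14 in all, crops included, and the job is handed in when it is done.

```bash
mkdir -p pics
cat > h.py <<'E'
import numpy as np, cv2
from station import status, get_image, get_calibration, order
def cal(n):
    c=get_calibration(n); return np.array(c["camera_matrix"],float),cv2.Rodrigues(np.array(c["rvec"],float))[0],np.array(c["tvec"],float).ravel()
def snap(n,f):
    p,d=get_image(n); cv2.imwrite(f"pics/{f}.png",p[:,:,::-1]); np.save(f"pics/{f}.npy",d); return p,d
def world(n,u,v,z):  # pixel -> world on plane z
    K,R,t=cal(n); r=R.T@np.linalg.solve(K,[u,v,1]); c=-R.T@t
    return c+r*(z-c[2])/r[2]
def cloud(n,d):
    K,R,t=cal(n); v,u=np.mgrid[:400,:640]; P=np.linalg.inv(K)@np.stack([u.ravel(),v.ravel(),np.ones(u.size)])*d.ravel()
    return (R.T@(P-t[:,None])).T.reshape(400,640,3)
def pix(n,P):
    K,R,t=cal(n); q=K@(R@np.array(P,float)+t); return q[:2]/q[2]
def crop(f,o,u0,v0,w,h,s):
    i=cv2.imread(f"pics/{f}.png")[v0:v0+h,u0:u0+w]; cv2.imwrite(f"pics/{o}.png",cv2.resize(i,None,fx=s,fy=s,interpolation=cv2.INTER_CUBIC))
def st():
    s=status.observe(); print(round(s["time_s"],2),np.round(s["position"],1),np.round(s["eef_rot"],3).tolist(),np.round(s["ft_force"],1),round(s["width"],1),s["gripper_force"]); return s
E
python3 - <<'E'
from h import *
st()
for n in("top","side"):
    snap(n,n+"0"); K,R,t=cal(n); print(n,K.round(1).tolist(),(-R.T@t).round(1),R.round(3).tolist())
E
```

```text
0.0 [ 276.1 -588.3  403.8] [[0.905, 0.425, -0.001], [0.425, -0.905, 0.001], [-0.0, -0.002, -1.0]] [-0.2  0.4 -0.7] 87.2 0.0
top [[492.5, 0.0, 323.6], [0.0, 492.5, 203.1], [0.0, 0.0, 1.0]] [ 487.7 -115.2 1505.6] [[0.029, -1.0, 0.001], [-0.999, -0.029, -0.042], [0.042, -0.0, -0.999]]
side [[441.9, 0.0, 318.0], [0.0, 441.9, 200.4], [0.0, 0.0, 1.0]] [ 93.6 629.7 841.3] [[-0.848, -0.529, -0.009], [-0.351, 0.576, -0.739], [0.396, -0.623, -0.674]]
```

View pics/top0.png

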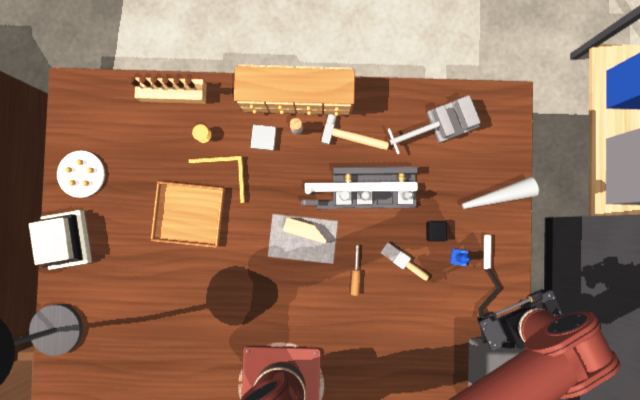

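View pics/side0.png

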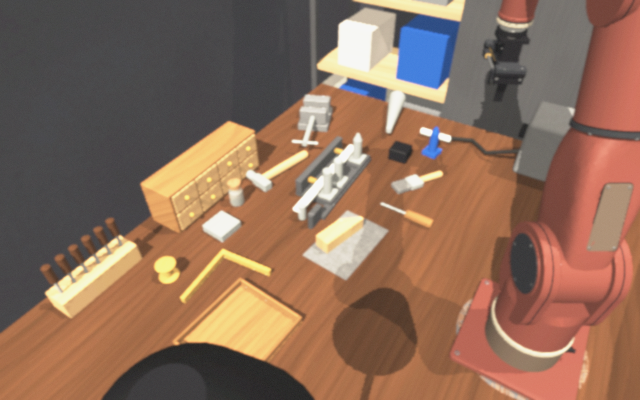

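Run:
```python
from h import *
crop("top0","c1",260,160,170,110,4.7)
crop("top0","c2",145,145,110,110,5)
```

```text
(no output)
```

View pics/c1.png

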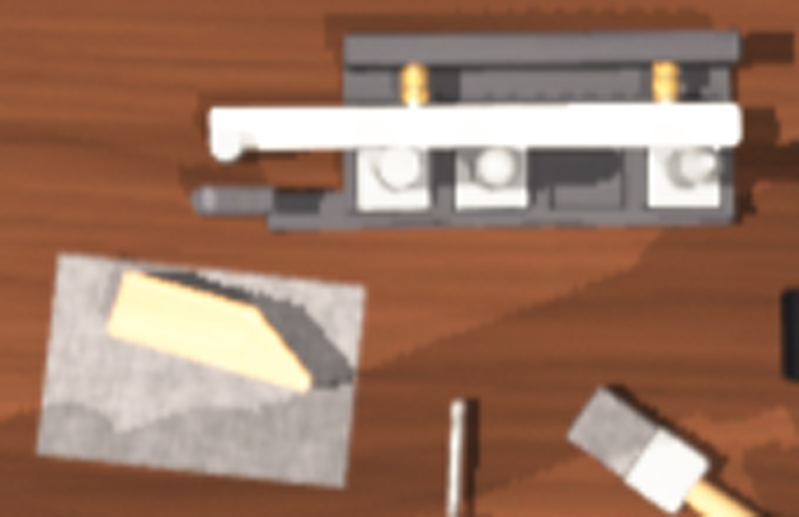

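View pics/c2.png

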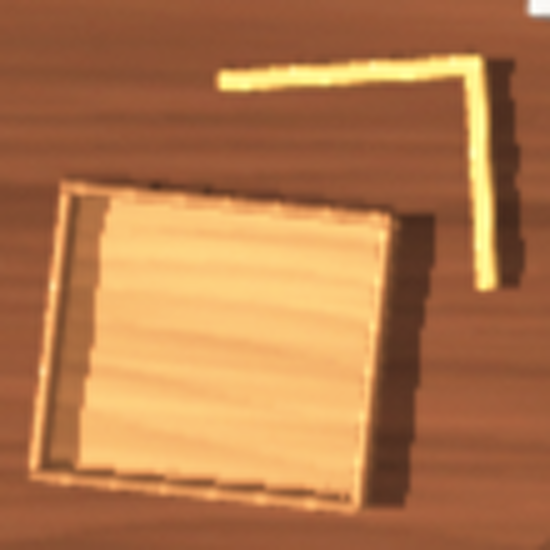

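Run:
```python
from h import *
def w(c,z,u0,v0,s):  # crop px
    return world("top",(c[0]+.5)/s+u0-.5,(c[1]+.5)/s+v0-.5,z)[:2].round(1)
A=lambda u,v,z:w((u,v),z,260,160,4.7); B=lambda u,v,z:w((u,v),z,145,145,5)
for n,c in dict(housTL=(345,33,55),housTR=(740,33,55),housBL=(345,66,55),housBR=(740,66,55),fenceUR=(272,187,45),fenceUL=(207,187,45),fenceL=(191,200,45),fenceLR=(272,213,45),roller=(228,162,50),barL=(209,108,38),barlowR=(741,146,38),
 wTailU=(122,270,36),wTailD=(107,333,36),wNose=(310,391,36),wNoseU=(314,378,36),wSh=(258,306,36),padTL=(58,254,0),padTR=(365,288,0),padBR=(345,488,0),padBL=(38,456,0)).items(): print(n,A(*c))
for n,c in dict(tTL=(64,181,26),tTR=(397,214,26),tBR=(362,510,26),tBL=(32,476,26),s_inner=(465,75,18),sLeftDown=(220,91,18),sDown=(478,290,18),sLeftUp=(218,72,18),sUpR=(483,57,18),sDownR=(496,290,18)).items(): print(n,B(*c))
p=cloud("top",np.load("pics/top0.npy"))
# depth checks
for n,m in dict(housing=(333,166,418,174),fence=(301,198,318,206)).items():
    q=p[m[1]:m[3],m[0]:m[2]].reshape(-1,3); q=q[q[:,2]>38]; print(n,len(q),q.min(0).round(1),q.max(0).round(1),np.median(q,0).round(1))
for u,v in((344,195),(365,195),(407,194)):
    q=p[v-8:v+8,u-9:u+9].reshape(-1,3); q=q[q[:,2]>80]; print(q.max(0).round(1),q.mean(0).round(1),len(q))
for u,v in((336,263),(461,257)): print(p[v,u].round(0))
```

```text
housTL [ 657.5 -140.2]
housTR [ 664.8 -388.8]
housBL [ 636.7 -140.8]
housBR [ 644.  -389.2]
fenceUR [559.7 -97.1]
fenceUL [558.5 -56. ]
fenceL [550.  -46.2]
fenceLR [543.3 -97.6]
roller [574.4 -69. ]
barL [609.2 -55.5]
barlowR [ 594.8 -394.1]
wTailU [504.7  -3.4]
wTailD [464.5   4.8]
wNose [ 431.6 -124.8]
wNoseU [ 439.9 -127.1]
wSh [484.4 -90.3]
padTL [514.3  41.3]
padTR [ 498.  -158.9]
padBR [ 368.2 -149.6]
padBL [383.1  49.9]
tTL [602.7 386.6]
tTR [588.6 185.5]
tBR [410.4 199.8]
tBL [425.  398.1]
s_inner [674.8 149.1]
sLeftDown [660.7 297.2]
sDown [544.6 136.5]
sLeftUp [672.3 298.9]
sUpR [686.1 138.5]
sDownR [544.9 125.6]
housing 583 [ 487.7 -390.3   45.2] [ 663.8 -115.2 1505.6] [ 650.7 -264.7   56.1]
fence 101 [ 487.7 -115.2   39.8] [ 557.8  -48.3 1505.6] [549.  -72.5  46.6]
[ 583.6 -115.2 1505.6] [ 566.3 -170.1  185.4] 66
[ 585.6 -223.2  108.8] [ 573.6 -235.7   97.1] 67
[ 589.6 -115.2 1505.6] [ 576.5 -355.   118.2] 69
[ 370. -159.    3.]
[ 404. -517.   78.]
```

```bash
cat >> h.py <<'E'
def go(x,y,zg,yaw,frm=None):
    """twist, then shift in tool axes (after twist) to bring grasp point to x,y,zg with tool-x angle yaw. frm=(x,y,z,yaw) TCP start"""
    if frm is None:
        s=status.observe(); p=np.array(s["position"]); R=np.array(s["eef_rot"]); a=np.arctan2(R[1,0],R[0,0])
    else: p=np.array(frm[:3],float); a=frm[3]
    d=np.array([x,y,zg+164])-p; tw=(a-yaw+np.pi)%(2*np.pi)-np.pi
    X=np.array([np.cos(yaw),np.sin(yaw)]);Y=np.array([np.sin(yaw),-np.cos(yaw)])
    print("twist %.3f  x %.1f y %.1f z %.1f"%(tw,d[:2]@X,d[:2]@Y,-d[2]))
    return (x,y,zg+164,yaw)
E
python3 - <<'E'
from h import *
f=go(520,-250,240,1.499); f=go(420,299,240,1.499,f); f=go(420,299,26,1.499,f)
E
python3 -m inch '[{"twist":-0.118},{"twist":-0.118},{"twist":-0.118},{"twist":-0.118},{"twist":-0.118},{"twist":-0.118},{"twist":-0.118},{"twist":-0.118},{"twist":-0.116}]' 1
```

```text
twist -1.060  x 354.9 y 219.0 z -0.1
twist 0.000  x 540.4 y -139.1 z -0.0
twist 0.000  x 0.0 y 0.0 z 214.0invalid input at $[0]: expected keys x, y, z, twist
```

```bash
python3 -m inch '[{"x":0,"y":0,"z":0,"twist":-0.118},{"x":0,"y":0,"z":0,"twist":-0.118},{"x":0,"y":0,"z":0,"twist":-0.118},{"x":0,"y":0,"z":0,"twist":-0.118},{"x":0,"y":0,"z":0,"twist":-0.118},{"x":0,"y":0,"z":0,"twist":-0.118},{"x":0,"y":0,"z":0,"twist":-0.118},{"x":0,"y":0,"z":0,"twist":-0.118},{"x":0,"y":0,"z":0,"twist":-0.116}]' 1
python3 -m inch '[{"x":30,"y":20,"z":0,"twist":0},{"x":33,"y":21,"z":0,"twist":0},{"x":33,"y":20,"z":0,"twist":0},{"x":33,"y":20,"z":0,"twist":0},{"x":33,"y":20,"z":0,"twist":0},{"x":33,"y":20,"z":0,"twist":0},{"x":33,"y":20,"z":0,"twist":0},{"x":33,"y":20,"z":0,"twist":0},{"x":33,"y":20,"z":0,"twist":0},{"x":33,"y":20,"z":0,"twist":0}]'
python3 -c "
from h import *
st();f=go(420,299,100,1.499)"
```

```text
time_s: 0.85
position: [276.0, -588.3, 404.2]
eef_rot: [[0.066, 0.998, -0.0], [0.998, -0.066, 0.001], [0.001, -0.001, -1.0]]
ft_force: [-0.3, -0.1, -0.2]
width: 87.0
gripper_force: 0.0
time_s: 1.68
position: [500.7, -275.0, 404.6]
eef_rot: [[0.072, 0.997, -0.0], [0.997, -0.072, 0.0], [-0.0, -0.0, -1.0]]
ft_force: [0.1, -0.4, -0.4]
width: 87.0
gripper_force: 0.0
1.68 [ 500.7 -275.   404.6] [[0.072, 0.997, -0.0], [0.997, -0.072, 0.0], [-0.0, -0.0, -1.0]] [ 0.1 -0.4 -0.4] 87.0 0.0
twist -0.000  x 566.7 y -121.7 z 140.6
```

```bash
python3 -m inch '[{"x":35,"y":0,"z":0,"twist":0},{"x":40,"y":0,"z":0,"twist":0},{"x":40,"y":0,"z":0,"twist":0},{"x":40,"y":0,"z":0,"twist":0},{"x":40,"y":0,"z":0,"twist":0},{"x":40,"y":0,"z":0,"twist":0},{"x":40,"y":-9,"z":0,"twist":0},{"x":38,"y":-15,"z":0,"twist":0},{"x":38,"y":-15,"z":0,"twist":0},{"x":38,"y":-15,"z":0,"twist":0}]'
python3 -m inch '[{"x":36,"y":-14,"z":10,"twist":0},{"x":36,"y":-14,"z":15,"twist":0},{"x":36,"y":-14,"z":15,"twist":0},{"x":30,"y":-14,"z":20,"twist":0},{"x":20,"y":-10,"z":20,"twist":0},{"x":9,"y":-1,"z":20,"twist":0},{"x":0,"y":0,"z":20,"twist":0},{"x":0,"y":0,"z":20,"twist":0},{"x":0,"y":0,"z":0,"twist":0},{"x":0,"y":0,"z":0,"twist":0}]'
python3 -c "
from h import *
st();f=go(420,299,26,1.499)
snap('top','top1')
c=lambda d:None
p=cloud('top',np.load('pics/top1.npy'));q=p[170:260,140:240].reshape(-1,3);q=q[(q[:,2]>19)&(q[:,2]<32)&(q[:,0]<620)&(q[:,1]>170)];print(q.min(0),q.max(0))
crop('top1','c3',140,140,120,120,4.5)"
```

```text
time_s: 2.52
position: [473.2, 116.9, 404.5]
eef_rot: [[0.072, 0.997, -0.0], [0.997, -0.072, -0.0], [-0.0, -0.0, -1.0]]
ft_force: [1.0, 0.5, 0.1]
width: 86.6
gripper_force: 0.0
time_s: 3.35
position: [419.1, 286.3, 264.2]
eef_rot: [[0.072, 0.997, -0.002], [0.997, -0.072, -0.001], [-0.001, -0.002, -1.0]]
ft_force: [0.4, 0.5, 0.1]
width: 87.1
gripper_force: 0.0
3.35 [419.1 286.3 264.2] [[0.072, 0.997, -0.002], [0.997, -0.072, -0.001], [-0.001, -0.002, -1.0]] [0.4 0.5 0.1] 87.1 0.0
twist 0.000  x 12.7 y -0.0 z 74.2
[408.63002404 188.07363883  19.01917581] [600.08518761 396.81116074  31.74520673]
```

View pics/c3.png

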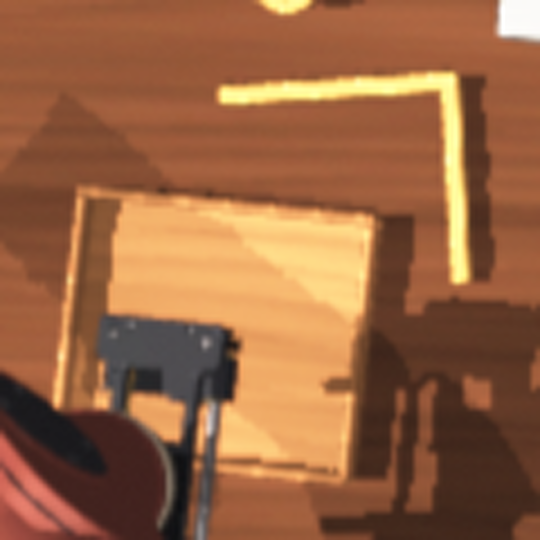

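```bash
python3 -m inch '[{"x":6,"y":0,"z":14,"twist":0},{"x":6,"y":0,"z":15,"twist":0},{"x":0,"y":0,"z":15,"twist":0},{"x":0,"y":0,"z":15,"twist":0},{"x":0,"y":0,"z":10,"twist":0},{"x":0,"y":0,"z":5,"twist":0},{"x":0,"y":0,"z":0,"twist":0}]'
python3 -m inch '[{"x":0,"y":0,"z":0,"twist":0},{"x":0,"y":0,"z":0,"twist":0},{"x":0,"y":0,"z":0,"twist":0},{"x":0,"y":0,"z":0,"twist":0},{"x":0,"y":0,"z":0,"twist":0},{"x":0,"y":0,"z":0,"twist":0},{"x":0,"y":0,"z":0,"twist":0},{"x":0,"y":0,"z":0,"twist":0}]' -1 30
python3 -m inch '[{"x":0,"y":0,"z":0,"twist":-0.02},{"x":0,"y":0,"z":0,"twist":-0.03},{"x":0,"y":0,"z":0,"twist":-0.03},{"x":0,"y":0,"z":0,"twist":-0.03},{"x":0,"y":0,"z":0,"twist":-0.03},{"x":0,"y":0,"z":0,"twist":-0.028},{"x":0,"y":0,"z":0,"twist":0}]'
python3 -c "
from h import *
st();f=go(486,236,26,1.667);f=go(486,236,27,1.667)"
```

```text
time_s: 3.98
position: [420.5, 298.4, 190.7]
eef_rot: [[0.072, 0.997, -0.0], [0.997, -0.072, -0.0], [-0.0, -0.0, -1.0]]
ft_force: [-1.6, 0.5, -0.5]
width: 86.7
gripper_force: 0.0
time_s: 4.65
position: [420.3, 298.5, 190.8]
eef_rot: [[0.072, 0.997, 0.0], [0.997, -0.072, 0.0], [0.0, 0.0, -1.0]]
ft_force: [0.4, 0.2, -0.3]
width: 41.7
gripper_force: 0.0
time_s: 5.23
position: [420.5, 298.1, 190.7]
eef_rot: [[-0.097, 0.995, -0.0], [0.995, 0.097, -0.001], [-0.001, -0.0, -1.0]]
ft_force: [0.6, -1.0, 1.1]
width: 6.3
gripper_force: 29.2
5.23 [420.5 298.1 190.7] [[-0.097, 0.995, -0.0], [0.995, 0.097, -0.001], [-0.001, -0.0, -1.0]] [ 0.6 -1.   1.1] 6.3 29.220125377178192
twist 0.001  x -68.1 y 59.2 z 0.7
twist 0.001  x -68.1 y 59.2 z -0.3
```

```bash
cat >> h.py <<'E'
def tray(f,x0=400,x1=690,y0=120,y1=400,z0=2,z1=40):
    """fit tray from top picture: light-wood mask (interior+walls), outer edge points on +x and -y sides"""
    p,d=snap("top",f); P=cloud("top",d)
    hsv=cv2.cvtColor(p,cv2.COLOR_RGB2HSV)
    K=None
    # rectify to 1mm/px ortho view at z=26 and save
    R=np.zeros((300,320,3),np.uint8)
    xs=np.arange(700,400,-1);ys=np.arange(420,100,-1)
    G=np.stack(np.meshgrid(xs,ys,indexing="ij")+[np.full((300,320),26.)] if False else [*np.meshgrid(xs,ys,indexing="ij"),np.full((300,320),26.)],-1).reshape(-1,3)
    Kc,Rc,t=cal("top"); q=(Kc@(Rc@G.T+t[:,None])); uv=(q[:2]/q[2]).T.reshape(300,320,2).astype(np.float32)
    o=cv2.remap(p,uv[...,0],uv[...,1],cv2.INTER_CUBIC)
    cv2.imwrite(f"pics/{f}_o.png",cv2.resize(o[:,:,::-1],None,fx=1.9,fy=1.9))
    return o
E
python3 -c "
from h import *
tray('t2')"
```

```text
(no output)
```

View pics/t2_o.png

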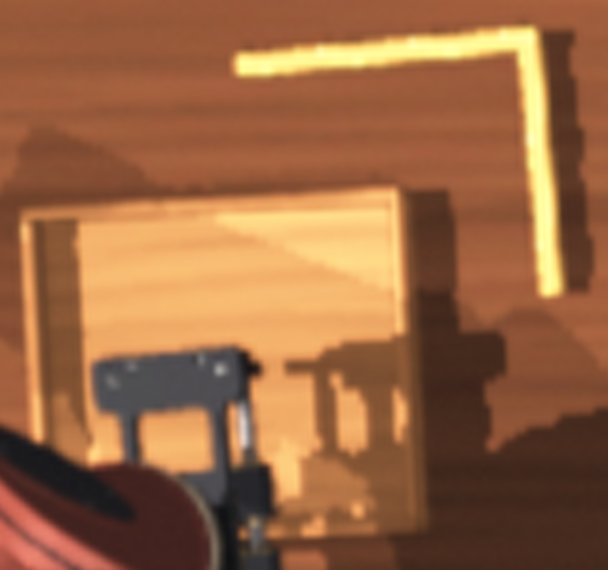

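```bash
python3 -m inch '[{"x":-4,"y":4,"z":-0.3,"twist":-0.005},{"x":-8,"y":8,"z":0,"twist":-0.005},{"x":-8,"y":8,"z":0,"twist":-0.005},{"x":-8,"y":8,"z":0,"twist":0},{"x":-8,"y":8,"z":0,"twist":0},{"x":-8,"y":8,"z":0,"twist":0},{"x":-8,"y":8,"z":0,"twist":0},{"x":-6,"y":6,"z":0,"twist":0},{"x":-4,"y":4,"z":0,"twist":0},{"x":0,"y":0,"z":0,"twist":0}]'
python3 -m inch '[{"x":0,"y":2,"z":0,"twist":0},{"x":0,"y":2,"z":0,"twist":0},{"x":0,"y":0,"z":0,"twist":0}]'
python3 -m inch '[{"x":0,"y":1,"z":0,"twist":0},{"x":0,"y":1,"z":0,"twist":0},{"x":0,"y":1,"z":0,"twist":0},{"x":0,"y":0,"z":0,"twist":0},{"x":0,"y":0,"z":0,"twist":0}]'
```

```text
time_s: 6.12
position: [489.1, 243.0, 190.9]
eef_rot: [[-0.11, 0.994, -0.001], [0.994, 0.11, 0.0], [0.0, -0.001, -1.0]]
ft_force: [-0.3, -1.0, -1.9]
width: 5.9
gripper_force: 30.0
time_s: 6.37
position: [490.4, 244.2, 190.8]
eef_rot: [[-0.112, 0.994, -0.006], [0.994, 0.112, -0.003], [-0.002, -0.006, -1.0]]
ft_force: [-15.7, -3.7, 10.4]
width: 5.8
gripper_force: 30.0
time_s: 6.78
position: [491.5, 245.2, 190.5]
eef_rot: [[-0.113, 0.994, -0.01], [0.994, 0.113, -0.003], [-0.002, -0.01, -1.0]]
ft_force: [-21.4, -1.6, 13.0]
width: 5.4
gripper_force: 30.0
```

```bash
python3 -m inch '[{"x":0,"y":-4,"z":0,"twist":0},{"x":-3,"y":0,"z":0,"twist":0},{"x":-3,"y":0,"z":0,"twist":0},{"x":0,"y":0,"z":0,"twist":0},{"x":0,"y":0,"z":0,"twist":0}]'
python3 -m inch '[{"x":-2,"y":0,"z":0,"twist":0},{"x":-2,"y":0,"z":0,"twist":0},{"x":0,"y":0,"z":0,"twist":0}]'
python3 -c "
from h import *
tray('t3')"
```

```text
time_s: 7.2
position: [489.1, 240.1, 190.5]
eef_rot: [[-0.114, 0.993, -0.006], [0.993, 0.114, 0.001], [0.002, -0.006, -1.0]]
ft_force: [-15.6, 5.9, 4.2]
width: 5.3
gripper_force: 30.0
time_s: 7.45
position: [488.6, 237.5, 190.5]
eef_rot: [[-0.116, 0.993, -0.007], [0.993, 0.116, 0.003], [0.004, -0.007, -1.0]]
ft_force: [-20.0, 10.9, 3.1]
width: 5.7
gripper_force: 30.1
```

View pics/t3_o.png

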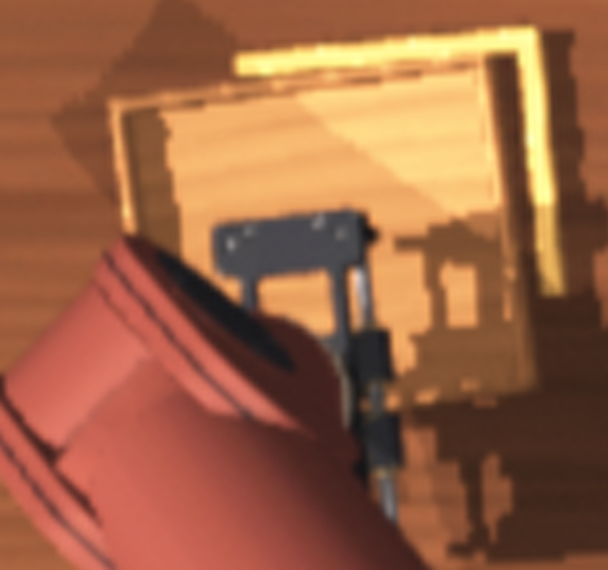

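```bash
python3 -m inch '[{"x":0,"y":-3,"z":0,"twist":0.01},{"x":0,"y":-1,"z":0,"twist":0.01},{"x":-3,"y":0,"z":0,"twist":0},{"x":-3,"y":0,"z":0,"twist":0},{"x":-2,"y":0,"z":0,"twist":0},{"x":0,"y":0,"z":0,"twist":0},{"x":0,"y":0,"z":0,"twist":0}]'
python3 -m inch '[{"x":-2,"y":0,"z":0,"twist":0},{"x":-1,"y":0,"z":0,"twist":0},{"x":0,"y":0,"z":0,"twist":0},{"x":0,"y":0,"z":0,"twist":0}]'
python3 -m inch '[{"x":-1,"y":0,"z":0,"twist":0},{"x":-1,"y":0,"z":0,"twist":0},{"x":0,"y":0,"z":0,"twist":0},{"x":0,"y":0,"z":0,"twist":0}]'
```

```text
time_s: 8.08
position: [488.9, 227.8, 191.5]
eef_rot: [[-0.093, 0.996, -0.0], [0.996, 0.093, 0.004], [0.004, 0.0, -1.0]]
ft_force: [-4.6, 11.7, -3.3]
width: 5.6
gripper_force: 30.0
time_s: 8.42
position: [488.3, 226.6, 191.6]
eef_rot: [[-0.095, 0.995, -0.001], [0.995, 0.095, 0.007], [0.007, 0.0, -1.0]]
ft_force: [-8.0, 17.7, -3.0]
width: 5.3
gripper_force: 30.1
time_s: 8.75
position: [487.9, 225.9, 191.7]
eef_rot: [[-0.096, 0.995, -0.001], [0.995, 0.096, 0.009], [0.009, -0.0, -1.0]]
ft_force: [-11.1, 21.8, -3.0]
width: 6.2
gripper_force: 30.1
```

```bash
python3 -m inch '[{"x":0,"y":1,"z":0,"twist":0},{"x":0,"y":1,"z":0,"twist":0},{"x":0,"y":1,"z":0,"twist":0},{"x":0,"y":0,"z":0,"twist":0},{"x":0,"y":0,"z":0,"twist":0}]'
python3 -m inch '[{"x":2,"y":-2,"z":0,"twist":0},{"x":2,"y":0,"z":0,"twist":0},{"x":0,"y":0,"z":0,"twist":0},{"x":0,"y":0,"z":0,"twist":0}]'
python3 -c "
from h import *
tray('t4')"
```

```text
time_s: 9.17
position: [489.7, 226.8, 191.4]
eef_rot: [[-0.097, 0.995, -0.004], [0.995, 0.097, 0.009], [0.009, -0.003, -1.0]]
ft_force: [-16.0, 23.7, -0.8]
width: 5.9
gripper_force: 30.0
time_s: 9.5
position: [489.2, 227.6, 191.3]
eef_rot: [[-0.094, 0.996, -0.002], [0.996, 0.094, 0.005], [0.005, -0.001, -1.0]]
ft_force: [-7.9, 13.6, -2.8]
width: 5.9
gripper_force: 30.0
```

View pics/t4_o.png

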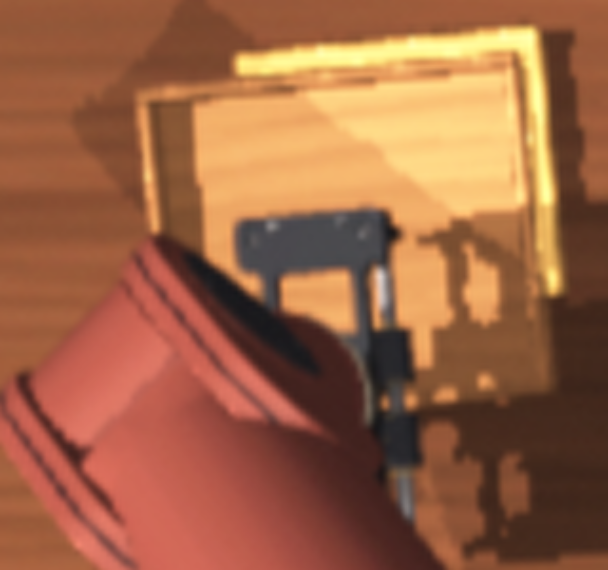

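```bash
python3 -m inch '[{"x":0,"y":0,"z":0,"twist":0},{"x":0,"y":0,"z":0,"twist":0},{"x":0,"y":0,"z":0,"twist":0},{"x":0,"y":0,"z":0,"twist":0},{"x":0,"y":0,"z":-10,"twist":0},{"x":0,"y":0,"z":-15,"twist":0},{"x":0,"y":0,"z":-15,"twist":0},{"x":0,"y":0,"z":0,"twist":0}]' 0
python3 -m inch '[{"x":0,"y":-10,"z":0,"twist":0},{"x":0,"y":-13,"z":0,"twist":0},{"x":0,"y":-10,"z":0,"twist":0},{"x":0,"y":0,"z":0,"twist":0},{"x":0,"y":0,"z":10,"twist":0},{"x":0,"y":0,"z":15,"twist":0},{"x":0,"y":0,"z":15,"twist":0},{"x":0,"y":0,"z":0,"twist":0}]' -1
python3 -m inch '[{"x":0,"y":4,"z":0,"twist":0},{"x":0,"y":4,"z":0,"twist":0},{"x":0,"y":3,"z":0,"twist":0},{"x":0,"y":1,"z":0,"twist":0},{"x":0,"y":0,"z":0,"twist":0}]'
python3 -m inch '[{"x":0,"y":2,"z":0,"twist":0},{"x":0,"y":2,"z":0,"twist":0},{"x":0,"y":1,"z":0,"twist":0},{"x":0,"y":0,"z":0,"twist":0},{"x":0,"y":0,"z":0,"twist":0}]'
```

```text
time_s: 10.22
position: [491.7, 225.1, 234.5]
eef_rot: [[-0.09, 0.996, 0.004], [0.996, 0.09, 0.001], [0.001, 0.004, -1.0]]
ft_force: [0.7, 0.4, 0.1]
width: 42.2
gripper_force: 0.0
time_s: 10.88
position: [457.1, 220.8, 188.0]
eef_rot: [[-0.091, 0.996, -0.004], [0.996, 0.091, -0.001], [-0.001, -0.004, -1.0]]
ft_force: [-0.0, -1.0, -0.1]
width: 2.8
gripper_force: 0.0
time_s: 11.3
position: [470.4, 222.9, 191.6]
eef_rot: [[-0.09, 0.996, 0.001], [0.996, 0.09, 0.001], [0.0, 0.001, -1.0]]
ft_force: [-0.5, -0.3, 0.7]
width: 0.4
gripper_force: 0.0
time_s: 11.72
position: [474.7, 223.2, 191.1]
eef_rot: [[-0.091, 0.996, -0.0], [0.996, 0.091, 0.0], [0.0, -0.0, -1.0]]
ft_force: [-0.6, 0.7, -1.2]
width: 0.7
gripper_force: 0.0
```

```bash
for i in 1 2; do python3 -m inch '[{"x":0,"y":2,"z":0,"twist":0},{"x":0,"y":1,"z":0,"twist":0},{"x":0,"y":0,"z":0,"twist":0},{"x":0,"y":0,"z":0,"twist":0}]' | grep -E 'pos|ft_'; done
```

```text
position: [477.4, 223.5, 191.0]
ft_force: [-2.2, -0.2, 1.9]
position: [479.7, 223.9, 190.8]
ft_force: [-8.6, -0.8, 5.2]
```

```bash
for i in 1 2; do python3 -m inch '[{"x":0,"y":1,"z":0,"twist":0},{"x":0,"y":1,"z":0,"twist":0},{"x":0,"y":0,"z":0,"twist":0},{"x":0,"y":0,"z":0,"twist":0}]' | grep -E 'pos|ft_'; done
python3 -c "
from h import *
o=tray('t5')
i=cv2.imread('pics/t5_o.png');s=cv2.imread('pics/top0.png')
cv2.imwrite('pics/t5_c.png',cv2.resize(i[0:240,60:600],None,fx=1.48,fy=1.48))"
```

```text
position: [480.3, 224.2, 190.5]
ft_force: [-16.1, -2.1, 11.0]
position: [480.9, 224.6, 190.2]
ft_force: [-21.5, -2.8, 16.7]
```

View pics/t5_c.png

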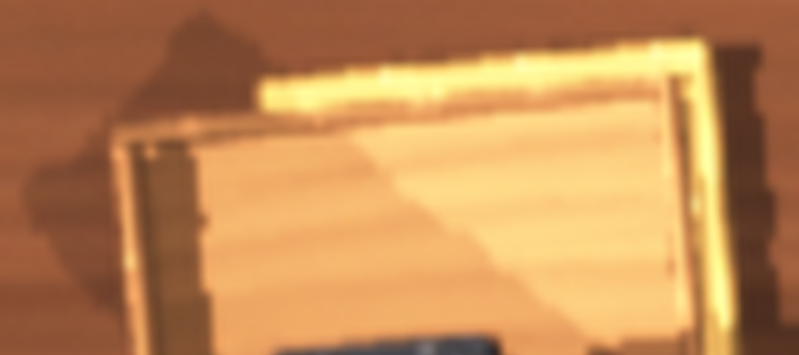

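```bash
python3 -m inch '[{"x":0,"y":-10,"z":0,"twist":0},{"x":0,"y":-5,"z":0,"twist":0},{"x":0,"y":0,"z":-20,"twist":0},{"x":0,"y":0,"z":-35,"twist":0},{"x":0,"y":0,"z":-35,"twist":0},{"x":-30,"y":0,"z":-30,"twist":0},{"x":-35,"y":0,"z":0,"twist":0},{"x":-40,"y":0,"z":0,"twist":0},{"x":0,"y":0,"z":0,"twist":0}]' 1
cat >> h.py <<'E'
from scipy.optimize import minimize
def ortho(p,z,x1,x0,y1,y0,s=1.):
    xs=np.arange(x1,x0,-s);ys=np.arange(y1,y0,-s);X,Y=np.meshgrid(xs,ys,indexing="ij")
    Kc,Rc,t=cal("top"); q=Kc@(Rc@np.stack([X.ravel(),Y.ravel(),np.full(X.size,float(z))])+t[:,None]); uv=(q[:2]/q[2]).reshape(2,*X.shape).astype(np.float32)
    return cv2.remap(p,uv[0],uv[1],cv2.INTER_LINEAR),X,Y
WP=np.array([[-65,-20],[65,-20],[65,-12],[20,20],[-65,20]],float)
def fit(mask,X,Y,poly,p0):
    x1,y1=X[0,0],Y[0,0]
    m=cv2.GaussianBlur(mask.astype(np.float32),(0,0),1.5)
    def cost(q):
        c,s=np.cos(q[2]),np.sin(q[2]); P=poly@np.array([[c,s],[-s,c]])+q[:2]
        im=np.zeros(mask.shape,np.uint8); cv2.fillPoly(im,[np.round(np.stack([y1-P[:,1],x1-P[:,0]],1)*16).astype(np.int32)],1,cv2.LINE_8,4)
        return np.abs(cv2.GaussianBlur(im.astype(np.float32),(0,0),1.5)-m).sum()
    r=minimize(cost,p0,method="Nelder-Mead",options=dict(initial_simplex=np.array(p0)+np.array([[0,0,0],[10,0,0],[0,10,0],[0,0,.15]]),xatol=.05,fatol=.5))
    return r.x,r.fun,mask.sum()
def wedge(f,p0,x1=560,x0=360,y1=60,y0=-170):
    p,d=snap("top",f); o,X,Y=ortho(p,36,x1,x0,y1,y0); o=o.astype(int)
    cv2.imwrite(f"pics/{f}_w.png",o[:,:,::-1])
    m=(o[...,0]>200)&(o[...,1]>170)&(o[...,0]-o[...,2]>35)
    n,l,stt,_=cv2.connectedComponentsWithStats(m.astype(np.uint8)); k=1+np.argmax(stt[1:,4]); m=l==k
    r=fit(m,X,Y,WP,p0); print(np.round(r[0],3),r[1:]); return r[0]
E
python3 -c "
from h import *
st()
w=wedge('w1',[467.8,-64.5,-1.819])
yaw=w[2]+np.pi
c,s=np.cos(w[2]),np.sin(w[2]);g=w[:2]-45*np.array([c,s]);print(g,yaw);go(*g,100,yaw);go(*g,21,yaw)"
```

```text
time_s: 13.85
position: [480.7, 111.0, 310.9]
eef_rot: [[-0.082, 0.997, 0.002], [0.997, 0.082, -0.004], [-0.004, 0.002, -1.0]]
ft_force: [0.7, 0.3, -0.6]
width: 52.7
gripper_force: 0.0
13.85 [480.7 111.  310.9] [[-0.082, 0.997, 0.002], [0.997, 0.082, -0.004], [-0.004, 0.002, -1.0]] [ 0.7  0.3 -0.6] 52.7 0.0
[467.87  -61.723  -1.825] (np.float64(381.50384521484375), np.int64(4628))
[479.19742403 -18.17202744] 1.3163445429725449
twist 0.338  x -128.3 y 32.4 z 46.8
twist 0.338  x -128.3 y 32.4 z 125.8[ WARN:0@1.656] global loadsave.cpp:1063 imwrite_ Unsupported depth image for selected encoder is fallbacked to CV_8U.
```

```bash
python3 -m inch '[{"x":0,"y":0,"z":0,"twist":0.113},{"x":0,"y":0,"z":0,"twist":0.113},{"x":0,"y":0,"z":0,"twist":0.112},{"x":-30,"y":8,"z":10,"twist":0},{"x":-34,"y":8,"z":17,"twist":0},{"x":-34,"y":8,"z":20,"twist":0},{"x":-30,"y":8,"z":0,"twist":0},{"x":0,"y":0,"z":0,"twist":0},{"x":0,"y":0,"z":0,"twist":0}]' 1
python3 -c "
from h import *
go(479.2,-18.2,22,1.316)"
```

```text
time_s: 14.65
position: [479.1, -14.4, 263.3]
eef_rot: [[0.248, 0.969, 0.0], [0.969, -0.248, 0.0], [0.0, 0.0, -1.0]]
ft_force: [-0.7, 0.8, 0.1]
width: 86.6
gripper_force: 0.0
twist 0.005  x -3.7 y 1.1 z 77.3
```

```bash
python3 -m inch '[{"x":-2,"y":1,"z":15,"twist":0},{"x":-2,"y":0,"z":20,"twist":0},{"x":0,"y":0,"z":20,"twist":0},{"x":0,"y":0,"z":15,"twist":0},{"x":0,"y":0,"z":7,"twist":0},{"x":0,"y":0,"z":0,"twist":0},{"x":0,"y":0,"z":0,"twist":0}]'
python3 -m inch '[{"x":0,"y":0,"z":0,"twist":0},{"x":0,"y":0,"z":0,"twist":0},{"x":0,"y":0,"z":0,"twist":0},{"x":0,"y":0,"z":0,"twist":0},{"x":0,"y":0,"z":0,"twist":0},{"x":0,"y":0,"z":0,"twist":0},{"x":0,"y":0,"z":0,"twist":0},{"x":0,"y":0,"z":0,"twist":0},{"x":0,"y":0,"z":0,"twist":0},{"x":0,"y":0,"z":0,"twist":0}]' -1 50
python3 -m inch '[{"x":0,"y":0,"z":-10,"twist":0},{"x":0,"y":0,"z":-20,"twist":0},{"x":0,"y":0,"z":-20,"twist":0},{"x":0,"y":0,"z":-10,"twist":0},{"x":0,"y":0,"z":0,"twist":0},{"x":0,"y":0,"z":0,"twist":0}]'
python3 -c "
from h import *
s=st();R=np.array(s['eef_rot']);print(np.arctan2(R[1,0],R[0,0]))
w=wedge('w2',[479-11,-62,-1.825])"
```

```text
time_s: 15.23
position: [479.3, -16.3, 187.0]
eef_rot: [[0.243, 0.97, 0.0], [0.97, -0.243, 0.001], [0.001, 0.0, -1.0]]
ft_force: [0.2, -0.1, -0.1]
width: 86.6
gripper_force: 0.0
time_s: 16.07
position: [478.9, -17.4, 186.6]
eef_rot: [[0.245, 0.97, 0.0], [0.97, -0.245, 0.0], [0.0, 0.0, -1.0]]
ft_force: [-0.5, 0.0, 0.9]
width: 39.6
gripper_force: 50.0
time_s: 16.57
position: [478.9, -17.5, 246.7]
eef_rot: [[0.245, 0.97, 0.001], [0.97, -0.245, -0.001], [-0.0, 0.001, -1.0]]
ft_force: [0.4, -0.6, -1.2]
width: 39.4
gripper_force: 50.0
16.57 [478.9 -17.5 246.7] [[0.245, 0.97, 0.001], [0.97, -0.245, -0.001], [-0.0, 0.001, -1.0]] [ 0.4 -0.6 -1.2] 39.4 49.96008748188615
1.3234150487615934
[463.612 -67.803  -1.845] (np.float64(2420.29638671875), np.int64(2226))[ WARN:0@0.610] global loadsave.cpp:1063 imwrite_ Unsupported depth image for selected encoder is fallbacked to CV_8U.
```

```bash
python3 -c "
from h import *
for u,v,z in((296,122,75),(296,128,60),(263,137,22),(241,180,18)): print(world('top',u,v,z).round(0))
go(575,78.7,100,1.600);go(576.2,78.7,23,1.6)"
```

```text
[783. -28.  75.]
[768. -28.  60.]
[745.  74.  22.]
[613. 137.  18.]
twist -0.276  x 93.3 y 99.2 z -18.0
twist -0.276  x 93.3 y 100.4 z 59.0
```

```bash
python3 -m inch '[{"x":0,"y":0,"z":-10,"twist":-0.09},{"x":0,"y":0,"z":-10,"twist":-0.09},{"x":0,"y":0,"z":0,"twist":-0.096},{"x":15,"y":16,"z":0,"twist":0},{"x":25,"y":25,"z":0,"twist":0},{"x":25,"y":25,"z":0,"twist":0},{"x":20,"y":22,"z":0,"twist":0},{"x":8,"y":12,"z":0,"twist":0},{"x":0,"y":0,"z":0,"twist":0},{"x":0,"y":0,"z":0,"twist":0}]'
python3 -c "
from h import *
go(576.2,78.7,23,1.6)"
```

```text
time_s: 17.45
position: [575.9, 79.0, 264.8]
eef_rot: [[-0.03, 1.0, -0.003], [1.0, 0.03, 0.001], [0.001, -0.003, -1.0]]
ft_force: [0.5, -0.2, -0.6]
width: 39.4
gripper_force: 50.0
twist 0.001  x -0.4 y 0.3 z 77.8
```

```bash
python3 -m inch '[{"x":0,"y":0,"z":15,"twist":0},{"x":0,"y":0,"z":20,"twist":0},{"x":0,"y":0,"z":20,"twist":0},{"x":0,"y":0,"z":15,"twist":0},{"x":0,"y":0,"z":7,"twist":0},{"x":0,"y":0,"z":0,"twist":0},{"x":0,"y":0,"z":0,"twist":0}]'
python3 -c "
from h import *
st()
p,d=snap('top','w3'); o,X,Y=ortho(p,40,640,510,130,-130,.33); cv2.imwrite('pics/w3_o.png',o[:,:,::-1]); print(o.shape)"
```

```text
time_s: 18.03
position: [575.7, 77.8, 189.3]
eef_rot: [[-0.028, 1.0, -0.001], [1.0, 0.028, -0.0], [-0.0, -0.001, -1.0]]
ft_force: [0.5, -0.2, -1.1]
width: 39.8
gripper_force: 49.9
18.03 [575.7  77.8 189.3] [[-0.028, 1.0, -0.001], [1.0, 0.028, -0.0], [-0.0, -0.001, -1.0]] [ 0.5 -0.2 -1.1] 39.8 49.94391282554716
(394, 788, 3)
```

View pics/w3_o.png

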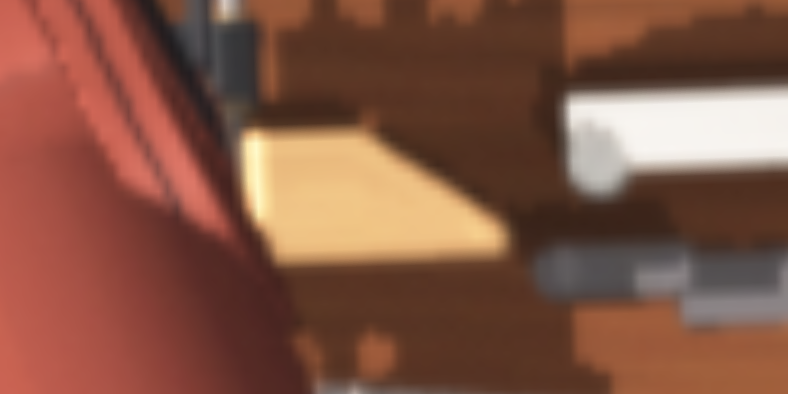

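```bash
python3 -m inch '[{"x":0,"y":2,"z":0,"twist":0},{"x":0,"y":2,"z":0,"twist":0},{"x":-5,"y":0,"z":0,"twist":0},{"x":-5,"y":0,"z":0,"twist":0},{"x":-5,"y":0,"z":0,"twist":0},{"x":-5,"y":0,"z":0,"twist":0},{"x":-5,"y":0,"z":0,"twist":0},{"x":0,"y":0,"z":0,"twist":0}]'
python3 -m inch '[{"x":-4,"y":0,"z":0,"twist":0},{"x":-4,"y":0,"z":0,"twist":0},{"x":-4,"y":0,"z":0,"twist":0},{"x":-4,"y":0,"z":0,"twist":0},{"x":-4,"y":0,"z":0,"twist":0},{"x":0,"y":0,"z":0,"twist":0}]'
python3 -m inch '[{"x":-3,"y":0,"z":0,"twist":0},{"x":-3,"y":0,"z":0,"twist":0},{"x":-3,"y":0,"z":0,"twist":0},{"x":0,"y":0,"z":0,"twist":0}]'
```

```text
time_s: 18.75
position: [581.0, 51.9, 189.4]
eef_rot: [[-0.027, 1.0, -0.0], [1.0, 0.027, -0.001], [-0.001, -0.0, -1.0]]
ft_force: [0.6, 0.5, -1.2]
width: 39.7
gripper_force: 49.9
time_s: 19.25
position: [580.8, 34.1, 189.2]
eef_rot: [[-0.029, 1.0, -0.002], [1.0, 0.029, 0.002], [0.002, -0.002, -1.0]]
ft_force: [-2.9, 3.1, -0.3]
width: 39.5
gripper_force: 49.9
time_s: 19.58
position: [580.8, 26.1, 189.1]
eef_rot: [[-0.03, 1.0, -0.002], [1.0, 0.03, 0.002], [0.003, -0.002, -1.0]]
ft_force: [-2.9, 5.8, -0.5]
width: 39.9
gripper_force: 49.9
```

```bash
python3 -m inch '[{"x":-3,"y":0,"z":0,"twist":0},{"x":-3,"y":0,"z":0,"twist":0},{"x":-3,"y":0,"z":0,"twist":0},{"x":-3,"y":0,"z":0,"twist":0},{"x":-3,"y":0,"z":0,"twist":0},{"x":-3,"y":0,"z":0,"twist":0},{"x":0,"y":0,"z":0,"twist":0}]'
python3 -m inch '[{"x":-3,"y":0,"z":0,"twist":0},{"x":-3,"y":0,"z":0,"twist":0},{"x":-3,"y":0,"z":0,"twist":0},{"x":-3,"y":0,"z":0,"twist":0},{"x":-3,"y":0,"z":0,"twist":0},{"x":-3,"y":0,"z":0,"twist":0},{"x":0,"y":0,"z":0,"twist":0},{"x":0,"y":0,"z":0,"twist":0}]'
python3 -c "
from h import *
st()
p,d=snap('top','w4'); o,X,Y=ortho(p,40,640,510,100,-160,.33); cv2.imwrite('pics/w4_o.png',o[:,:,::-1]); print(o.shape)"
```

```text
time_s: 20.17
position: [581.0, 9.2, 189.0]
eef_rot: [[-0.031, 1.0, -0.003], [1.0, 0.031, 0.004], [0.004, -0.003, -1.0]]
ft_force: [-5.4, 10.1, -1.3]
width: 39.4
gripper_force: 49.9
time_s: 20.83
position: [581.4, -11.4, 188.6]
eef_rot: [[-0.029, 1.0, -0.004], [1.0, 0.029, 0.0], [0.0, -0.004, -1.0]]
ft_force: [-4.8, 1.1, -1.7]
width: 40.1
gripper_force: 49.9
20.83 [581.4 -11.4 188.6] [[-0.029, 1.0, -0.004], [1.0, 0.029, 0.0], [0.0, -0.004, -1.0]] [-4.8  1.1 -1.7] 40.1 49.9343148060143
(394, 788, 3)
```

View pics/w4_o.png

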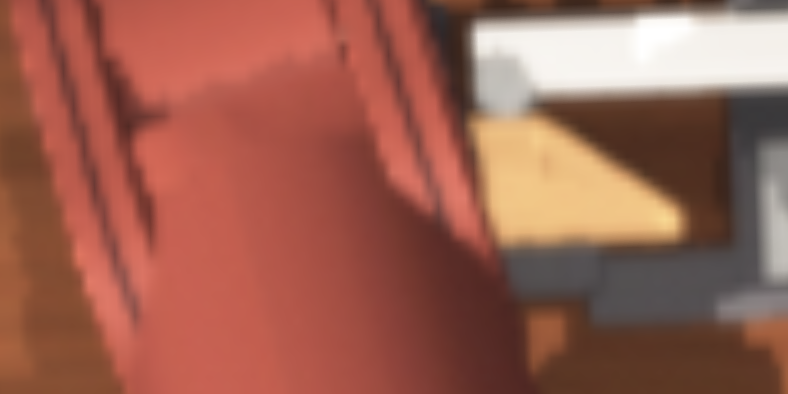

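```bash
python3 -m inch '[{"x":-2,"y":0,"z":1,"twist":0},{"x":-1,"y":0,"z":1,"twist":0},{"x":0,"y":0,"z":0,"twist":0},{"x":0,"y":0,"z":0,"twist":0}]'
python3 -m inch '[{"x":0,"y":0,"z":0,"twist":0},{"x":0,"y":0,"z":0,"twist":0},{"x":0,"y":0,"z":0,"twist":0},{"x":0,"y":0,"z":0,"twist":0},{"x":0,"y":0,"z":0,"twist":0},{"x":0,"y":0,"z":0,"twist":0},{"x":0,"y":0,"z":-5,"twist":0},{"x":0,"y":0,"z":-10,"twist":0},{"x":0,"y":0,"z":-20,"twist":0},{"x":0,"y":0,"z":-30,"twist":0}]' 0.9
python3 -m inch '[{"x":0,"y":0,"z":-35,"twist":0},{"x":20,"y":0,"z":-35,"twist":0},{"x":35,"y":0,"z":-20,"twist":0},{"x":35,"y":0,"z":0,"twist":0},{"x":35,"y":0,"z":0,"twist":0},{"x":0,"y":0,"z":0,"twist":0},{"x":0,"y":0,"z":0,"twist":0}]'
cat >> h.py <<'E'
def gate(p,y0=-260,y1=-385):
    # keeper bar edges: bright white columns, ortho at z=38, per-column upper/lower edges relative to cradle x
    o,X,Y=ortho(p,38,650,560,y1+60,y1,1.); g=o.astype(int).min(-1)
    return o,g,X,Y
E
python3 -c "
from h import *
st()
C=np.array([574.8,-267.]);s_=0.0293
w=wedge('w5',[578,-65,-1.54],620,540,20,-150)
p0=cv2.imread('pics/top0.png')[:,:,::-1].copy();p1=cv2.imread('pics/w5.png')[:,:,::-1].copy()
for p in(p0,p1):
  o,X,Y=ortho(p,38,660,560,-270,-320,1.)
  col=np.median(o.astype(int).min(-1),1); i=np.where(col>200)[0]; print('bar x',X[i,0].min() if len(i) else None,X[i,0].max() if len(i) else None)
d=w[:2]-C; print('wedge cradle',d@[1,s_],d@[-s_,1],w[2]+np.pi/2)
tray('t6')
a=cv2.imread('pics/t5_o.png').astype(int);b=cv2.imread('pics/t6_o.png').astype(int);print('tray diff',np.abs(a-b)[40:180,120:600].mean())
"
```

```text
time_s: 21.22
position: [581.5, -14.1, 186.7]
eef_rot: [[-0.029, 1.0, -0.004], [1.0, 0.029, 0.0], [0.0, -0.004, -1.0]]
ft_force: [-6.0, 1.8, -1.5]
width: 39.8
gripper_force: 49.9
time_s: 22.05
position: [582.0, -14.4, 252.0]
eef_rot: [[-0.029, 1.0, -0.004], [1.0, 0.029, 0.001], [0.001, -0.004, -1.0]]
ft_force: [0.4, -0.1, 0.9]
width: 82.1
gripper_force: 0.0
time_s: 22.63
position: [578.6, 113.4, 343.8]
eef_rot: [[-0.034, 0.999, 0.001], [0.999, 0.034, 0.001], [0.001, 0.001, -1.0]]
ft_force: [0.1, -0.8, -0.7]
width: 82.8
gripper_force: 0.0
22.63 [578.6 113.4 343.8] [[-0.034, 0.999, 0.001], [0.999, 0.034, 0.001], [0.001, 0.001, -1.0]] [ 0.1 -0.8 -0.7] 82.8 0.0
[580.144 -60.985  -1.564] (np.float64(608.7155151367188), np.int64(4242))
bar x 593.0 618.0
bar x 618.0 637.0
wedge cradle 11.3798464329788 205.85813850814787 0.0072081060983093526
tray diff 61.66742063492063[ WARN:0@1.559] global loadsave.cpp:1063 imwrite_ Unsupported depth image for selected encoder is fallbacked to CV_8U.
```

```bash
python3 -c "
from h import *
p=cloud('top',np.load('pics/w5.npy'))
for c in((572.1,-174),(573.9,-236),(577.5,-360)):
    q=p.reshape(-1,3);q=q[(np.hypot(*(q[:,:2]-c).T)<24)&(q[:,2]>75)&(q[:,2]<125)];e=np.median(q,0);print(len(q),e.round(1),q.min(0).round(1),q.max(0).round(1))
a=go(572.1,-174,150,1.6);a=go(572.1,-174,78,1.6,a)"
```

```text
66 [ 571.7 -173.3  100.2] [ 560.1 -184.8   83.5] [ 583.4 -161.9  107. ]
68 [ 573.4 -235.6   97. ] [ 562.4 -248.2   75.2] [ 585.9 -223.5  107. ]
72 [ 577.3 -357.3   97.5] [ 566.3 -372.2   76.1] [ 589.4 -347.7  113. ]
twist -0.000  x -283.6 y -15.5 z 29.0
twist 0.000  x 0.0 y 0.0 z 72.0
```

```bash
python3 -m inch '[{"x":-25,"y":-1,"z":0,"twist":0},{"x":-38,"y":-2,"z":0,"twist":0},{"x":-38,"y":-2,"z":4,"twist":0},{"x":-38,"y":-2,"z":5,"twist":0},{"x":-38,"y":-2,"z":5,"twist":0},{"x":-38,"y":-2,"z":5,"twist":0},{"x":-38,"y":-2,"z":5,"twist":0},{"x":-30,"y":-2,"z":5,"twist":0},{"x":0,"y":0,"z":0,"twist":0},{"x":0,"y":0,"z":0,"twist":0}]' 1
python3 -c "
from h import *
go(572.1,-174,78,1.6)"
```

```text
time_s: 23.57
position: [571.3, -176.9, 312.9]
eef_rot: [[-0.022, 1.0, -0.001], [1.0, 0.022, -0.0], [-0.0, -0.001, -1.0]]
ft_force: [-0.9, 0.8, -0.0]
width: 87.0
gripper_force: 0.0
twist -0.007  x 2.9 y 0.9 z 70.9
```

```bash
python3 -m inch '[{"x":3,"y":1,"z":15,"twist":0},{"x":0,"y":0,"z":20,"twist":0},{"x":0,"y":0,"z":20,"twist":0},{"x":0,"y":0,"z":11,"twist":0},{"x":0,"y":0,"z":5,"twist":0},{"x":0,"y":0,"z":0,"twist":0}]'
python3 -m inch '[{"x":0,"y":0,"z":0,"twist":0},{"x":0,"y":0,"z":0,"twist":0},{"x":0,"y":0,"z":0,"twist":0},{"x":0,"y":0,"z":0,"twist":0},{"x":0,"y":0,"z":0,"twist":0},{"x":0,"y":0,"z":0,"twist":0},{"x":0,"y":0,"z":0,"twist":0},{"x":0,"y":0,"z":0,"twist":0},{"x":0,"y":0,"z":0,"twist":0},{"x":0,"y":0,"z":0,"twist":0}]' -1 55
python3 -m inch '[{"x":0,"y":0,"z":-4,"twist":0},{"x":0,"y":0,"z":-6,"twist":0},{"x":0,"y":0,"z":-10,"twist":0},{"x":0,"y":0,"z":-15,"twist":0},{"x":0,"y":0,"z":-20,"twist":0},{"x":0,"y":0,"z":-20,"twist":0},{"x":0,"y":0,"z":-5,"twist":0},{"x":0,"y":0,"z":0,"twist":0}]'
```

```text
time_s: 24.07
position: [573.0, -169.4, 241.8]
eef_rot: [[-0.029, 1.0, -0.001], [1.0, 0.029, 0.001], [0.001, -0.001, -1.0]]
ft_force: [-0.7, -0.3, 0.3]
width: 87.0
gripper_force: 0.0
time_s: 24.9
position: [573.3, -169.7, 242.5]
eef_rot: [[-0.029, 1.0, -0.0], [1.0, 0.029, 0.0], [0.0, -0.0, -1.0]]
ft_force: [-0.1, 0.5, 0.1]
width: 28.4
gripper_force: 0.0
time_s: 25.57
position: [573.9, -169.6, 324.7]
eef_rot: [[-0.029, 1.0, 0.003], [1.0, 0.029, -0.001], [-0.001, 0.003, -1.0]]
ft_force: [0.3, -0.3, -3.7]
width: 24.8
gripper_force: 54.9
```

```bash
cat >> h.py <<'E'
def edges(f):
    p=cv2.imread(f"pics/{f}.png")[:,:,::-1].copy(); o,X,Y=ortho(p,26,740,380,440,80,.5); g=cv2.cvtColor(o,cv2.COLOR_RGB2GRAY).astype(float)
    a=.096; ex=np.array([np.cos(a),np.sin(a)]); ey=np.array([-ex[1],ex[0]]); H=np.array([575.6,240.])
    def prof(side,t):
        r=np.arange(-20,20.1,.5); best=[]
        n,tt,h={"-x":(-ex,ey,90),"+y":(ey,ex,100),"+x":(ex,ey,90),"-y":(-ey,ex,100)}[side]
        v=np.zeros(len(r))
        for k in range(-8,9,2):
            P=H+n*(h+r)[:,None]+tt*(t+k); v+=cv2.remap(g.astype(np.float32),((440-P[:,1])/.5).astype(np.float32)[:,None],((740-P[:,0])/.5).astype(np.float32)[:,None],1)[:,0]
        v=np.convolve(v/9,np.ones(3)/3,"same"); d=np.abs(np.gradient(v)); d[:3]=0;d[-3:]=0
        i=np.argsort(-d)[:1]; return float(r[i[0]]),round(float(d[i[0]]),1)
    for s in("-x","+y","+x","-y"): print(f,s,[(t,)+prof(s,t) for t in range(-75,80,30)])
E
python3 -c "
from h import *
snap('top','t7'); edges('t7'); edges('t5')"
```

```text
t7 -x [(-75, 0.5, 9.5), (-45, 0.0, 6.3), (-15, -0.5, 8.6), (15, 0.5, 9.4), (45, 1.0, 6.4), (75, 0.0, 5.7)]
t7 +y [(-75, -5.0, 11.5), (-45, -0.5, 11.3), (-15, 1.0, 12.2), (15, -4.0, 11.1), (45, 0.5, 13.3), (75, -4.0, 10.9)]
t7 +x [(-75, 10.5, 12.2), (-45, 12.0, 13.0), (-15, 11.0, 14.0), (15, 11.0, 10.8), (45, 12.0, 9.1), (75, 0.5, 7.4)]
t7 -y [(-75, 0.0, 10.1), (-45, -1.0, 11.9), (-15, 12.5, 13.7), (15, 13.0, 13.9), (45, 13.5, 14.1), (75, 13.0, 14.2)]
t5 -x [(-75, -0.5, 2.1), (-45, -5.0, 4.3), (-15, 14.5, 1.8), (15, 15.0, 1.0), (45, 10.5, 4.3), (75, -0.5, 1.6)]
t5 +y [(-75, -18.5, 1.3), (-45, -17.5, 1.8), (-15, -7.0, 3.4), (15, -4.0, 10.9), (45, 0.5, 13.1), (75, -4.0, 9.9)]
t5 +x [(-75, 10.5, 12.3), (-45, 12.0, 13.1), (-15, 11.0, 13.9), (15, 11.0, 10.7), (45, 12.0, 7.9), (75, 0.5, 5.5)]
t5 -y [(-75, 3.5, 3.8), (-45, -18.5, 7.4), (-15, 1.0, 8.9), (15, 13.5, 14.0), (45, 13.5, 14.2), (75, 12.5, 14.2)]
```

```bash
python3 -m inch '[{"x":20,"y":0,"z":0,"twist":0},{"x":35,"y":0,"z":0,"twist":0},{"x":40,"y":1,"z":0,"twist":0},{"x":40,"y":1,"z":0,"twist":0},{"x":40,"y":1,"z":0,"twist":0},{"x":40,"y":1,"z":0,"twist":0},{"x":40,"y":1,"z":0,"twist":0},{"x":40,"y":1,"z":0,"twist":0},{"x":40,"y":1,"z":0,"twist":0},{"x":40,"y":1,"z":0,"twist":0}]'
python3 -m inch '[{"x":35,"y":1,"z":0,"twist":0},{"x":30,"y":1,"z":0,"twist":0},{"x":18,"y":0,"z":0,"twist":0},{"x":8,"y":0,"z":0,"twist":0},{"x":0,"y":0,"z":0,"twist":0},{"x":0,"y":0,"z":0,"twist":0}]'
python3 -c "
from h import *
go(570.3,297,75.5,1.6)"
```

```text
time_s: 26.45
position: [569.8, 206.9, 321.0]
eef_rot: [[-0.029, 1.0, -0.002], [1.0, 0.029, -0.001], [-0.001, -0.002, -1.0]]
ft_force: [1.6, 0.8, -3.6]
width: 25.1
gripper_force: 54.9
time_s: 26.95
position: [569.9, 295.6, 321.4]
eef_rot: [[-0.029, 1.0, -0.001], [1.0, 0.029, -0.001], [-0.001, -0.001, -1.0]]
ft_force: [0.2, -0.5, -3.9]
width: 25.0
gripper_force: 54.9
twist -0.000  x 1.4 y 0.5 z 81.9
```

```bash
python3 -m inch '[{"x":1,"y":0,"z":15,"twist":0},{"x":0,"y":0,"z":20,"twist":0},{"x":0,"y":0,"z":18,"twist":0},{"x":0,"y":0,"z":14,"twist":0},{"x":0,"y":0,"z":8,"twist":0},{"x":0,"y":0,"z":5,"twist":0},{"x":0,"y":0,"z":0,"twist":0},{"x":0,"y":0,"z":0,"twist":0}]'
python3 -m inch '[{"x":0,"y":0,"z":1,"twist":0},{"x":0,"y":0,"z":1,"twist":0},{"x":0,"y":0,"z":0,"twist":0}]'
```

```text
time_s: 27.62
position: [570.1, 297.4, 243.0]
eef_rot: [[-0.029, 1.0, 0.001], [1.0, 0.029, 0.0], [0.0, 0.001, -1.0]]
ft_force: [0.2, -0.5, -2.4]
width: 25.2
gripper_force: 54.9
time_s: 27.87
position: [569.9, 297.6, 241.0]
eef_rot: [[-0.029, 1.0, 0.001], [1.0, 0.029, 0.0], [0.0, 0.001, -1.0]]
ft_force: [0.5, 0.7, -3.5]
width: 25.0
gripper_force: 54.9
```

```bash
for i in 1 2; do python3 -m inch '[{"x":0,"y":0,"z":1.5,"twist":0},{"x":0,"y":0,"z":0,"twist":0},{"x":0,"y":0,"z":0,"twist":0}]'|grep -E 'pos|ft_'; done
```

```text
position: [569.8, 297.4, 239.0]
ft_force: [-0.3, 0.0, -2.7]
position: [570.0, 297.6, 238.8]
ft_force: [-2.4, -2.9, 7.4]
```

```bash
python3 -m inch '[{"x":0,"y":0,"z":0,"twist":0},{"x":0,"y":0,"z":0,"twist":0},{"x":0,"y":0,"z":0,"twist":0},{"x":0,"y":0,"z":0,"twist":0},{"x":0,"y":0,"z":0,"twist":0},{"x":0,"y":0,"z":0,"twist":0},{"x":0,"y":0,"z":-10,"twist":0},{"x":0,"y":0,"z":-20,"twist":0},{"x":0,"y":0,"z":-25,"twist":0},{"x":0,"y":0,"z":-25,"twist":0}]' 1
python3 -m inch '[{"x":-20,"y":0,"z":0,"twist":0},{"x":-35,"y":0,"z":0,"twist":0},{"x":-40,"y":-1,"z":0,"twist":0},{"x":-40,"y":-1,"z":0,"twist":0},{"x":-40,"y":-1,"z":0,"twist":0},{"x":-40,"y":-1,"z":0,"twist":0},{"x":-40,"y":-1,"z":0,"twist":0},{"x":-40,"y":-1,"z":0,"twist":0},{"x":-40,"y":-1,"z":0,"twist":0},{"x":-40,"y":-1,"z":0,"twist":0}]'
python3 -m inch '[{"x":-40,"y":-1,"z":0,"twist":0},{"x":-40,"y":-1,"z":0,"twist":0},{"x":-40,"y":-1,"z":0,"twist":0},{"x":-25,"y":-1,"z":0,"twist":0},{"x":-10,"y":0,"z":0,"twist":0},{"x":0,"y":0,"z":0,"twist":0},{"x":0,"y":0,"z":0,"twist":0},{"x":0,"y":0,"z":0,"twist":0}]'
python3 -c "
from h import *
go(573.7,-236,78,1.6)
snap('top','t8'); edges('t8')
p=cloud('top',np.load('pics/t8.npy')).reshape(-1,3)
q=p[(np.hypot(p[:,0]-570,p[:,1]-295)<45)&(p[:,2]>60)];print(len(q),np.median(q,0))"
```

```text
time_s: 29.2
position: [569.6, 297.4, 318.9]
eef_rot: [[-0.029, 1.0, -0.001], [1.0, 0.029, 0.0], [0.0, -0.001, -1.0]]
ft_force: [0.4, 0.3, 0.2]
width: 82.3
gripper_force: 0.0
time_s: 30.03
position: [572.4, -79.5, 318.6]
eef_rot: [[-0.029, 1.0, 0.001], [1.0, 0.029, -0.0], [-0.0, 0.001, -1.0]]
ft_force: [1.5, 1.1, 0.4]
width: 87.1
gripper_force: 0.0
time_s: 30.7
position: [573.6, -230.3, 317.9]
eef_rot: [[-0.032, 0.999, 0.0], [0.999, 0.032, 0.001], [0.001, 0.001, -1.0]]
ft_force: [-0.2, 1.1, -1.1]
width: 87.1
gripper_force: 0.0
twist 0.002  x -5.7 y -0.1 z 75.9
t8 -x [(-75, 0.0, 9.1), (-45, -1.0, 7.1), (-15, -0.5, 9.5), (15, 0.0, 7.5), (45, -1.5, 7.8), (75, -0.5, 8.2)]
t8 +y [(-75, 1.0, 10.3), (-45, 5.5, 12.9), (-15, 1.0, 11.4), (15, 5.5, 14.4), (45, 0.5, 11.8), (75, 5.0, 13.7)]
t8 +x [(-75, 10.0, 12.2), (-45, 12.0, 13.1), (-15, 11.0, 13.9), (15, 11.0, 10.8), (45, 12.0, 9.2), (75, 2.0, 7.7)]
t8 -y [(-75, -6.0, 11.6), (-45, -7.0, 12.4), (-15, 1.0, 18.4), (15, 2.5, 17.9), (45, 1.5, 19.1), (75, 2.5, 14.4)]
91 [567.29582874 292.83248379  94.93228856]
```

```bash
python3 -m inch '[{"x":-5,"y":0,"z":15,"twist":0},{"x":0,"y":0,"z":20,"twist":0},{"x":0,"y":0,"z":20,"twist":0},{"x":0,"y":0,"z":15,"twist":0},{"x":0,"y":0,"z":5,"twist":0},{"x":0,"y":0,"z":0,"twist":0}]'
python3 -m inch '[{"x":0,"y":0,"z":0,"twist":0},{"x":0,"y":0,"z":0,"twist":0},{"x":0,"y":0,"z":0,"twist":0},{"x":0,"y":0,"z":0,"twist":0},{"x":0,"y":0,"z":0,"twist":0},{"x":0,"y":0,"z":0,"twist":0},{"x":0,"y":0,"z":0,"twist":0},{"x":0,"y":0,"z":0,"twist":0},{"x":0,"y":0,"z":0,"twist":0},{"x":0,"y":0,"z":0,"twist":0}]' -1 55
python3 -m inch '[{"x":0,"y":0,"z":0,"twist":0},{"x":0,"y":0,"z":-4,"twist":0},{"x":0,"y":0,"z":-6,"twist":0},{"x":0,"y":0,"z":-10,"twist":0},{"x":0,"y":0,"z":-15,"twist":0},{"x":0,"y":0,"z":-20,"twist":0},{"x":0,"y":0,"z":-20,"twist":0},{"x":0,"y":0,"z":-5,"twist":0},{"x":0,"y":0,"z":0,"twist":0}]'
python3 -c "
from h import *
go(575.6,242,76,1.6)
snap('top','t9'); edges('t9')
p0=cv2.imread('pics/t9.png')[:,:,::-1].copy()
o,X,Y=ortho(p0,38,660,560,-330,-380,1.)
col=np.median(o.astype(int).min(-1),1); i=np.where(col>200)[0]; print('bar x',X[i,0].min(),X[i,0].max())"
```

```text
time_s: 31.25
position: [573.2, -236.1, 241.5]
eef_rot: [[-0.031, 1.0, -0.002], [1.0, 0.031, 0.001], [0.001, -0.002, -1.0]]
ft_force: [0.5, -0.1, 0.4]
width: 86.6
gripper_force: 0.0
time_s: 32.08
position: [573.6, -237.7, 242.7]
eef_rot: [[-0.029, 1.0, 0.001], [1.0, 0.029, -0.0], [-0.0, 0.001, -1.0]]
ft_force: [3.9, 0.0, 1.9]
width: 28.1
gripper_force: 1.5
time_s: 32.83
position: [573.7, -237.8, 324.7]
eef_rot: [[-0.029, 1.0, 0.003], [1.0, 0.029, -0.002], [-0.002, 0.003, -1.0]]
ft_force: [0.0, -1.0, -3.3]
width: 25.0
gripper_force: 54.6
twist -0.000  x 479.5 y 15.9 z 84.7
t9 -x [(-75, 0.5, 9.0), (-45, -1.0, 7.1), (-15, -0.5, 9.6), (15, 0.0, 7.4), (45, -1.5, 7.7), (75, -0.5, 8.3)]
t9 +y [(-75, 1.0, 10.3), (-45, 5.5, 12.9), (-15, 1.0, 11.5), (15, 5.5, 14.4), (45, 0.5, 11.8), (75, 5.0, 13.6)]
t9 +x [(-75, 10.5, 12.1), (-45, 12.0, 13.0), (-15, 11.0, 13.9), (15, 11.0, 10.8), (45, 12.0, 9.1), (75, 2.0, 7.7)]
t9 -y [(-75, -6.0, 11.5), (-45, -7.0, 12.3), (-15, 1.0, 18.5), (15, 2.5, 17.9), (45, 1.5, 19.0), (75, 2.5, 14.4)]Traceback (most recent call last):
  File "<string>", line 7, in <module>
    col=np.median(o.astype(int).min(-1),1); i=np.where(col>200)[0]; print('bar x',X[i,0].min(),X[i,0].max())
                                                                                  ~~~~~~~~~~^^
    return umr_minimum(a, axis, None, out, keepdims, initial, where)
ValueError: zero-size array to reduction operation minimum which has no identity
```

```bash
python3 -m inch '[{"x":20,"y":0,"z":0,"twist":0},{"x":35,"y":1,"z":0,"twist":0},{"x":40,"y":2,"z":0,"twist":0},{"x":40,"y":2,"z":0,"twist":0},{"x":40,"y":2,"z":0,"twist":0},{"x":40,"y":2,"z":0,"twist":0},{"x":40,"y":1,"z":0,"twist":0},{"x":40,"y":1,"z":0,"twist":0},{"x":40,"y":1,"z":0,"twist":0},{"x":40,"y":1,"z":0,"twist":0}]'
python3 -m inch '[{"x":35,"y":1,"z":0,"twist":0},{"x":30,"y":1,"z":0,"twist":0},{"x":22,"y":1,"z":0,"twist":0},{"x":12,"y":0,"z":0,"twist":0},{"x":5,"y":0,"z":0,"twist":0},{"x":0,"y":0,"z":0,"twist":0},{"x":0,"y":0,"z":0,"twist":0}]'
python3 -c "
from h import *
go(575.6,241,76,1.6)"
```

```text
time_s: 33.72
position: [574.6, 139.0, 321.0]
eef_rot: [[-0.029, 1.0, -0.002], [1.0, 0.029, -0.001], [-0.001, -0.002, -1.0]]
ft_force: [2.0, -0.2, -3.0]
width: 24.6
gripper_force: 54.6
time_s: 34.3
position: [575.8, 239.9, 321.8]
eef_rot: [[-0.028, 1.0, -0.001], [1.0, 0.028, -0.001], [-0.001, -0.001, -1.0]]
ft_force: [0.7, -0.6, -3.4]
width: 24.8
gripper_force: 54.6
twist -0.002  x 1.1 y -0.2 z 81.8
```

```bash
python3 -m inch '[{"x":-3,"y":0,"z":15,"twist":0},{"x":0,"y":0,"z":20,"twist":0},{"x":0,"y":0,"z":18,"twist":0},{"x":0,"y":0,"z":14,"twist":0},{"x":0,"y":0,"z":8,"twist":0},{"x":0,"y":0,"z":5,"twist":0},{"x":0,"y":0,"z":0,"twist":0},{"x":0,"y":0,"z":0,"twist":0}]'
for i in 1 2; do python3 -m inch '[{"x":0,"y":0,"z":1.5,"twist":0},{"x":0,"y":0,"z":0,"twist":0},{"x":0,"y":0,"z":0,"twist":0}]'|grep -E 'pos|ft_'; done
```

```text
time_s: 34.97
position: [575.8, 238.5, 243.1]
eef_rot: [[-0.029, 1.0, 0.001], [1.0, 0.029, 0.0], [0.0, 0.001, -1.0]]
ft_force: [-0.5, -0.9, -3.2]
width: 25.1
gripper_force: 54.6
position: [575.7, 238.7, 241.6]
ft_force: [-0.7, 0.5, -3.0]
position: [575.5, 238.5, 239.5]
ft_force: [0.8, 0.7, -4.1]
```

```bash
python3 -m inch '[{"x":0,"y":0,"z":1,"twist":0},{"x":0,"y":0,"z":0,"twist":0},{"x":0,"y":0,"z":0,"twist":0}]'|grep -E 'pos|ft_'
python3 -m inch '[{"x":0,"y":0,"z":0,"twist":0},{"x":0,"y":0,"z":0,"twist":0},{"x":0,"y":0,"z":0,"twist":0},{"x":0,"y":0,"z":0,"twist":0},{"x":0,"y":0,"z":0,"twist":0},{"x":0,"y":0,"z":0,"twist":0},{"x":0,"y":0,"z":-10,"twist":0},{"x":0,"y":0,"z":-20,"twist":0},{"x":0,"y":0,"z":-25,"twist":0},{"x":0,"y":0,"z":-25,"twist":0}]' 1
python3 -m inch '[{"x":-20,"y":0,"z":0,"twist":0},{"x":-35,"y":0,"z":0,"twist":0},{"x":-40,"y":-1,"z":0,"twist":0},{"x":-40,"y":-1,"z":0,"twist":0},{"x":-40,"y":-2,"z":0,"twist":0},{"x":-40,"y":-2,"z":0,"twist":0},{"x":-40,"y":-2,"z":0,"twist":0},{"x":-40,"y":-2,"z":0,"twist":0},{"x":-40,"y":-2,"z":0,"twist":0},{"x":-40,"y":-2,"z":0,"twist":0}]'
python3 -m inch '[{"x":-40,"y":-1,"z":0,"twist":0},{"x":-40,"y":-1,"z":0,"twist":0},{"x":-40,"y":-1,"z":0,"twist":0},{"x":-40,"y":0,"z":0,"twist":0},{"x":-35,"y":0,"z":0,"twist":0},{"x":-20,"y":0,"z":0,"twist":0},{"x":-7,"y":0,"z":0,"twist":0},{"x":0,"y":0,"z":0,"twist":0},{"x":0,"y":0,"z":0,"twist":0}]'
python3 -c "
from h import *
go(577.5,-359.5,78,1.6)
snap('top','t10'); edges('t10')
p=cloud('top',np.load('pics/t10.npy')).reshape(-1,3)
for y in(296,239):
  q=p[(np.hypot(p[:,0]-573,p[:,1]-y)<25)&(p[:,2]>80)];print(len(q),np.median(q,0).round(0))"
```

```text
position: [575.6, 238.6, 238.7]
ft_force: [0.9, -0.2, -1.3]
time_s: 36.55
position: [575.3, 238.6, 319.9]
eef_rot: [[-0.029, 1.0, -0.001], [1.0, 0.029, 0.0], [0.0, -0.001, -1.0]]
ft_force: [0.1, 0.2, 0.3]
width: 82.3
gripper_force: 0.0
time_s: 37.38
position: [572.0, -138.5, 319.7]
eef_rot: [[-0.029, 1.0, 0.001], [1.0, 0.029, -0.0], [-0.0, 0.001, -1.0]]
ft_force: [0.9, 0.2, 0.2]
width: 86.9
gripper_force: 0.0
time_s: 38.13
position: [576.1, -357.5, 318.8]
eef_rot: [[-0.03, 1.0, 0.0], [1.0, 0.03, 0.001], [0.001, 0.0, -1.0]]
ft_force: [0.3, 1.2, -0.7]
width: 86.9
gripper_force: 0.0
twist 0.001  x -2.1 y 1.3 z 76.8
t10 -x [(-75, 0.0, 8.9), (-45, -1.0, 7.0), (-15, -0.5, 9.5), (15, 0.0, 7.4), (45, -1.5, 7.7), (75, -0.5, 8.2)]
t10 +y [(-75, 1.0, 10.3), (-45, 5.5, 12.8), (-15, 1.0, 11.4), (15, 5.5, 14.5), (45, 0.5, 11.8), (75, 5.0, 13.6)]
t10 +x [(-75, 10.0, 12.3), (-45, 12.0, 12.9), (-15, 11.0, 13.8), (15, 11.0, 11.0), (45, 12.0, 9.0), (75, 2.0, 7.5)]
t10 -y [(-75, -6.0, 11.4), (-45, -6.5, 12.5), (-15, 1.0, 18.5), (15, 2.5, 18.1), (45, 1.5, 19.4), (75, 2.5, 14.7)]
76 [568. 295.  96.]
66 [574. 237.  93.]
```

```bash
python3 -m inch '[{"x":-1,"y":1,"z":15,"twist":0},{"x":0,"y":0,"z":20,"twist":0},{"x":0,"y":0,"z":20,"twist":0},{"x":0,"y":0,"z":15,"twist":0},{"x":0,"y":0,"z":6,"twist":0},{"x":0,"y":0,"z":0,"twist":0}]'
python3 -m inch '[{"x":0,"y":0,"z":0,"twist":0},{"x":0,"y":0,"z":0,"twist":0},{"x":0,"y":0,"z":0,"twist":0},{"x":0,"y":0,"z":0,"twist":0},{"x":0,"y":0,"z":0,"twist":0},{"x":0,"y":0,"z":0,"twist":0},{"x":0,"y":0,"z":0,"twist":0},{"x":0,"y":0,"z":0,"twist":0},{"x":0,"y":0,"z":0,"twist":0},{"x":0,"y":0,"z":0,"twist":0}]' -1 55
python3 -m inch '[{"x":0,"y":0,"z":0,"twist":0},{"x":0,"y":0,"z":-4,"twist":0},{"x":0,"y":0,"z":-6,"twist":0},{"x":0,"y":0,"z":-10,"twist":0},{"x":0,"y":0,"z":-15,"twist":0},{"x":0,"y":0,"z":-20,"twist":0},{"x":0,"y":0,"z":-20,"twist":0},{"x":0,"y":0,"z":-5,"twist":0},{"x":0,"y":0,"z":0,"twist":0}]'
python3 -c "
from h import *
go(580.6,183,76,1.6)"
```

```text
time_s: 38.68
position: [576.5, -358.6, 240.6]
eef_rot: [[-0.03, 1.0, -0.002], [1.0, 0.03, 0.002], [0.002, -0.002, -1.0]]
ft_force: [0.4, 0.5, 0.7]
width: 87.2
gripper_force: 0.0
time_s: 39.52
position: [577.3, -359.6, 242.9]
eef_rot: [[-0.029, 1.0, 0.001], [1.0, 0.029, -0.0], [-0.0, 0.001, -1.0]]
ft_force: [3.8, 0.1, 2.8]
width: 28.4
gripper_force: 1.6
time_s: 40.27
position: [577.2, -359.9, 325.4]
eef_rot: [[-0.029, 1.0, 0.003], [1.0, 0.029, -0.002], [-0.002, 0.003, -1.0]]
ft_force: [-0.4, -0.3, -3.5]
width: 25.1
gripper_force: 54.3
twist -0.001  x 542.6 y 19.3 z 85.4
```

```bash
python3 -m inch '[{"x":20,"y":0,"z":0,"twist":0},{"x":35,"y":1,"z":0,"twist":0},{"x":40,"y":1,"z":0,"twist":0},{"x":40,"y":1,"z":0,"twist":0},{"x":40,"y":2,"z":0,"twist":0},{"x":40,"y":2,"z":0,"twist":0},{"x":40,"y":2,"z":0,"twist":0},{"x":40,"y":2,"z":0,"twist":0},{"x":40,"y":2,"z":0,"twist":0},{"x":40,"y":2,"z":0,"twist":0}]'
python3 -m inch '[{"x":40,"y":1,"z":0,"twist":0},{"x":35,"y":1,"z":0,"twist":0},{"x":32,"y":1,"z":0,"twist":0},{"x":28,"y":1,"z":0,"twist":0},{"x":18,"y":0,"z":0,"twist":0},{"x":10,"y":0,"z":0,"twist":0},{"x":4,"y":0,"z":0,"twist":0},{"x":0,"y":0,"z":0,"twist":0},{"x":0,"y":0,"z":0,"twist":0}]'
python3 -c "
from h import *
go(580.6,183,76,1.6)"
```

```text
time_s: 41.1
position: [580.1, 17.2, 321.7]
eef_rot: [[-0.029, 1.0, -0.001], [1.0, 0.029, -0.0], [-0.0, -0.001, -1.0]]
ft_force: [0.5, 0.5, -4.0]
width: 24.9
gripper_force: 54.3
time_s: 41.85
position: [580.4, 181.1, 322.1]
eef_rot: [[-0.027, 1.0, -0.001], [1.0, 0.027, -0.001], [-0.001, -0.001, -1.0]]
ft_force: [-0.2, -0.4, -3.9]
width: 24.9
gripper_force: 54.3
twist -0.002  x 1.9 y 0.2 z 82.1
```

```bash
python3 -m inch '[{"x":1,"y":0,"z":15,"twist":0},{"x":0,"y":0,"z":20,"twist":0},{"x":0,"y":0,"z":18,"twist":0},{"x":0,"y":0,"z":14,"twist":0},{"x":0,"y":0,"z":8,"twist":0},{"x":0,"y":0,"z":5,"twist":0},{"x":0,"y":0,"z":1,"twist":0},{"x":0,"y":0,"z":0,"twist":0}]'
for i in 1 2; do python3 -m inch '[{"x":0,"y":0,"z":1.5,"twist":0},{"x":0,"y":0,"z":0,"twist":0},{"x":0,"y":0,"z":0,"twist":0}]'|grep -E 'pos|ft_'; done
```

```text
time_s: 42.52
position: [580.4, 183.5, 241.9]
eef_rot: [[-0.029, 1.0, 0.0], [1.0, 0.029, 0.0], [0.0, 0.0, -1.0]]
ft_force: [0.1, -0.5, -3.6]
width: 25.2
gripper_force: 54.3
position: [580.3, 183.8, 240.6]
ft_force: [-0.9, -1.0, -3.4]
position: [580.3, 183.8, 238.8]
ft_force: [1.0, -0.5, -2.3]
```

```bash
python3 -m inch '[{"x":0,"y":0,"z":0.5,"twist":0},{"x":0,"y":0,"z":0,"twist":0},{"x":0,"y":0,"z":0,"twist":0},{"x":0,"y":0,"z":0,"twist":0},{"x":0,"y":0,"z":0,"twist":0},{"x":0,"y":0,"z":0,"twist":0},{"x":0,"y":0,"z":-10,"twist":0},{"x":0,"y":0,"z":-20,"twist":0},{"x":0,"y":0,"z":-25,"twist":0},{"x":0,"y":0,"z":-25,"twist":0}]' 1
python3 -m inch '[{"x":20,"y":0,"z":-15,"twist":-0.067},{"x":35,"y":0,"z":0,"twist":0},{"x":40,"y":0,"z":0,"twist":0},{"x":35,"y":0,"z":0,"twist":0},{"x":30,"y":0,"z":0,"twist":0},{"x":20,"y":0,"z":0,"twist":0},{"x":6,"y":0,"z":0,"twist":0},{"x":0,"y":0,"z":0,"twist":0},{"x":0,"y":0,"z":0,"twist":0}]' -1
python3 -c "
from h import *
go(562.5,374,26,1.667)
p,d=snap('top','t11'); edges('t11')
o,X,Y=ortho(p,60,720,440,460,100,.45);cv2.imwrite('pics/t11_o.png',o[:,:,::-1]);print(o.shape)"
```

```text
time_s: 43.85
position: [579.9, 183.7, 319.4]
eef_rot: [[-0.029, 1.0, -0.001], [1.0, 0.029, 0.0], [0.0, -0.001, -1.0]]
ft_force: [-0.1, -0.4, 0.5]
width: 82.4
gripper_force: 0.0
time_s: 44.6
position: [563.9, 368.2, 333.3]
eef_rot: [[-0.096, 0.995, 0.0], [0.995, 0.096, -0.001], [-0.001, 0.0, -1.0]]
ft_force: [0.5, -1.2, -0.2]
width: 35.2
gripper_force: 0.0
twist -0.000  x 5.9 y -0.9 z 143.3
t11 -x [(-75, 1.5, 0.6), (-45, -14.0, 5.6), (-15, -0.5, 8.1), (15, 0.0, 6.9), (45, -1.5, 7.8), (75, -0.5, 8.5)]
t11 +y [(-75, 1.0, 10.3), (-45, 5.5, 12.8), (-15, 1.0, 11.4), (15, 5.5, 14.4), (45, 0.5, 11.0), (75, 5.0, 13.4)]
t11 +x [(-75, 10.5, 6.5), (-45, 12.0, 12.6), (-15, 11.0, 14.0), (15, 11.0, 10.7), (45, 12.0, 8.4), (75, 2.0, 5.4)]
t11 -y [(-75, -3.0, 3.3), (-45, -6.5, 2.8), (-15, 1.0, 10.4), (15, 2.5, 12.3), (45, 1.5, 14.9), (75, 12.5, 10.2)]
(623, 800, 3)
```

View pics/t11_o.png

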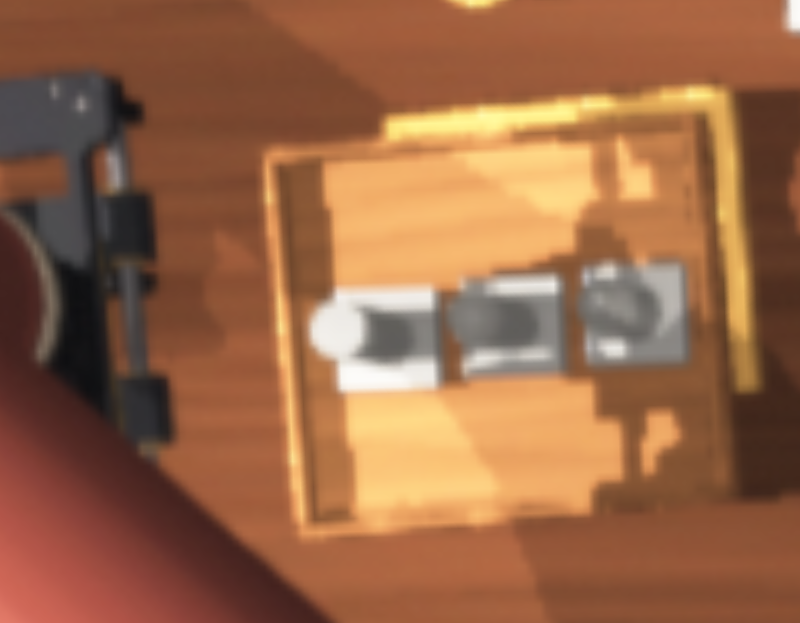

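```bash
python3 -m inch '[{"x":6,"y":-1,"z":20,"twist":0},{"x":0,"y":0,"z":30,"twist":0},{"x":0,"y":0,"z":35,"twist":0},{"x":0,"y":0,"z":30,"twist":0},{"x":0,"y":0,"z":18,"twist":0},{"x":0,"y":0,"z":10,"twist":0},{"x":0,"y":0,"z":0,"twist":0},{"x":0,"y":0,"z":0,"twist":0}]' -1
python3 -m inch '[{"x":-5,"y":0,"z":0,"twist":0},{"x":-5,"y":0,"z":0,"twist":0},{"x":-4,"y":0,"z":0,"twist":0},{"x":-2,"y":0,"z":0,"twist":0},{"x":0,"y":0,"z":0,"twist":0}]'
for i in 1 2 3; do python3 -m inch '[{"x":-1,"y":0,"z":0,"twist":0},{"x":-1,"y":0,"z":0,"twist":0},{"x":-1,"y":0,"z":0,"twist":0},{"x":0,"y":0,"z":0,"twist":0},{"x":0,"y":0,"z":0,"twist":0}]' | grep -E 'pos|ft_'; done
```

```text
time_s: 45.32
position: [562.8, 374.0, 190.8]
eef_rot: [[-0.094, 0.996, 0.0], [0.996, 0.094, 0.0], [-0.0, 0.0, -1.0]]
ft_force: [0.1, -0.1, 0.5]
width: 0.1
gripper_force: 0.0
time_s: 45.73
position: [564.0, 358.3, 190.8]
eef_rot: [[-0.095, 0.995, 0.001], [0.995, 0.095, 0.0], [0.0, 0.001, -1.0]]
ft_force: [0.4, 0.5, -0.9]
width: 0.4
gripper_force: 0.0
position: [563.6, 357.4, 190.6]
ft_force: [1.2, 6.2, -0.4]
position: [563.3, 355.2, 190.6]
ft_force: [-0.9, 7.9, -0.8]
position: [563.4, 352.4, 190.6]
ft_force: [-1.0, 8.3, 1.4]
```

```bash
for i in 1 2; do python3 -m inch '[{"x":-1,"y":0,"z":0,"twist":0},{"x":-1,"y":0,"z":0,"twist":0},{"x":0,"y":0,"z":0,"twist":0},{"x":0,"y":0,"z":0,"twist":0}]' | grep -E 'pos|ft_'; done
python3 -c "
from h import *
snap('top','t12'); edges('t12')"
```

```text
position: [563.4, 351.3, 190.6]
ft_force: [-0.3, 12.5, -3.4]
position: [563.3, 350.7, 190.8]
ft_force: [1.4, 17.7, -4.6]
t12 -x [(-75, 0.0, 7.7), (-45, -1.0, 6.3), (-15, -0.5, 8.1), (15, 0.5, 5.2), (45, -11.5, 3.8), (75, -18.0, 1.2)]
t12 +y [(-75, -5.0, 0.7), (-45, -12.0, 4.6), (-15, -11.0, 9.7), (15, -10.0, 5.6), (45, -2.5, 7.2), (75, 2.5, 3.6)]
t12 +x [(-75, 10.0, 12.2), (-45, 12.0, 13.2), (-15, 11.0, 13.9), (15, 1.0, 15.2), (45, 11.5, 7.9), (75, -16.5, 2.7)]
t12 -y [(-75, -0.5, 9.4), (-45, -1.0, 9.8), (-15, 12.5, 6.3), (15, 12.5, 7.3), (45, 13.5, 11.6), (75, 12.5, 14.2)]
```

```bash
python3 -m inch '[{"x":6,"y":0,"z":0,"twist":0},{"x":10,"y":0,"z":0,"twist":0},{"x":0,"y":0,"z":-20,"twist":0},{"x":0,"y":0,"z":-35,"twist":0},{"x":0,"y":0,"z":-35,"twist":0},{"x":0,"y":0,"z":-35,"twist":0},{"x":0,"y":0,"z":-20,"twist":0},{"x":0,"y":0,"z":0,"twist":0.067},{"x":0,"y":0,"z":0,"twist":0},{"x":0,"y":0,"z":0,"twist":0}]'
python3 -m inch '[{"x":-20,"y":0,"z":0,"twist":0},{"x":-35,"y":0,"z":0,"twist":0},{"x":-40,"y":1,"z":0,"twist":0},{"x":-40,"y":1,"z":0,"twist":0},{"x":-40,"y":1,"z":0,"twist":0},{"x":-40,"y":1,"z":0,"twist":0},{"x":-40,"y":1,"z":0,"twist":0},{"x":-35,"y":0,"z":0,"twist":0},{"x":-20,"y":0,"z":0,"twist":0},{"x":0,"y":0,"z":0,"twist":0}]' 1
python3 -c "
from h import *
st();go(580,-14,22,1.6)
w=wedge('w6',[580,-62,-1.55],620,540,20,-150);edges('w6')"
```

```text
time_s: 48.53
position: [563.2, 361.7, 334.6]
eef_rot: [[-0.03, 1.0, -0.0], [1.0, 0.03, -0.001], [-0.001, -0.0, -1.0]]
ft_force: [-0.3, -0.9, 0.4]
width: 0.3
gripper_force: 0.0
time_s: 49.37
position: [577.4, 45.6, 333.3]
eef_rot: [[-0.023, 1.0, -0.003], [1.0, 0.023, -0.003], [-0.003, -0.003, -1.0]]
ft_force: [0.7, -0.6, -0.1]
width: 59.4
gripper_force: 0.0
49.37 [577.4  45.6 333.3] [[-0.023, 1.0, -0.003], [1.0, 0.023, -0.003], [-0.003, -0.003, -1.0]] [ 0.7 -0.6 -0.1] 59.4 0.0
twist -0.006  x -59.6 y 0.8 z 147.3
[579.871 -61.161  -1.558] (np.float64(422.26458740234375), np.int64(4534))
w6 -x [(-75, -14.5, 0.9), (-45, -0.5, 6.4), (-15, -0.5, 9.3), (15, 0.5, 9.3), (45, -0.5, 5.6), (75, -0.5, 8.1)]
w6 +y [(-75, -5.0, 11.4), (-45, -0.5, 12.8), (-15, -5.0, 11.8), (15, -0.5, 12.5), (45, -5.5, 12.3), (75, -1.0, 10.5)]
w6 +x [(-75, 5.0, 6.5), (-45, 4.5, 12.3), (-15, 11.0, 13.9), (15, 11.0, 10.8), (45, 12.0, 9.1), (75, 2.0, 7.5)]
w6 -y [(-75, 17.5, 0.6), (-45, -18.5, 2.4), (-15, -11.0, 0.9), (15, -17.0, 1.6), (45, -6.0, 0.2), (75, -13.5, 0.2)][ WARN:0@1.839] global loadsave.cpp:1063 imwrite_ Unsupported depth image for selected encoder is fallbacked to CV_8U.
```

```bash
python3 -m inch '[{"x":-20,"y":0,"z":20,"twist":0},{"x":-25,"y":1,"z":30,"twist":0},{"x":-12,"y":0,"z":30,"twist":0},{"x":0,"y":0,"z":25,"twist":0},{"x":0,"y":0,"z":0,"twist":0},{"x":0,"y":0,"z":0,"twist":0}]'
python3 -c "
from h import *
go(580,-14,22,1.585)"
```

```text
time_s: 49.92
position: [579.3, -3.3, 228.9]
eef_rot: [[-0.032, 0.999, -0.004], [0.999, 0.032, 0.001], [0.002, -0.004, -1.0]]
ft_force: [0.9, 1.0, 1.0]
width: 86.6
gripper_force: 0.0
twist 0.018  x -10.7 y 0.6 z 42.9
```

```bash
python3 -m inch '[{"x":-10,"y":0,"z":12,"twist":0},{"x":0,"y":0,"z":15,"twist":0},{"x":0,"y":0,"z":10,"twist":0},{"x":0,"y":0,"z":5,"twist":0},{"x":0,"y":0,"z":0,"twist":0},{"x":0,"y":0,"z":0,"twist":0}]'
python3 -m inch '[{"x":0,"y":0,"z":0,"twist":0},{"x":0,"y":0,"z":0,"twist":0},{"x":0,"y":0,"z":0,"twist":0},{"x":0,"y":0,"z":0,"twist":0},{"x":0,"y":0,"z":0,"twist":0},{"x":0,"y":0,"z":0,"twist":0},{"x":0,"y":0,"z":0,"twist":0},{"x":0,"y":0,"z":0,"twist":0},{"x":0,"y":0,"z":0,"twist":0},{"x":0,"y":0,"z":0,"twist":0}]' -1 55
python3 -m inch '[{"x":3,"y":0,"z":0,"twist":0},{"x":5,"y":0,"z":0,"twist":0},{"x":6,"y":0,"z":0,"twist":0},{"x":6,"y":0,"z":0,"twist":0},{"x":6,"y":0,"z":0,"twist":0},{"x":0,"y":0,"z":0,"twist":0}]'
```

```text
time_s: 50.42
position: [580.4, -14.4, 188.5]
eef_rot: [[-0.03, 1.0, 0.0], [1.0, 0.03, 0.0], [0.0, 0.0, -1.0]]
ft_force: [1.0, -1.3, 1.1]
width: 87.1
gripper_force: 0.0
time_s: 51.25
position: [580.1, -14.8, 188.0]
eef_rot: [[-0.029, 1.0, -0.001], [1.0, 0.029, -0.0], [-0.0, -0.001, -1.0]]
ft_force: [-2.1, -0.1, 2.1]
width: 39.8
gripper_force: 54.9
time_s: 51.75
position: [579.3, 11.8, 188.0]
eef_rot: [[-0.03, 1.0, -0.0], [1.0, 0.03, -0.0], [-0.0, -0.0, -1.0]]
ft_force: [-0.5, -0.3, 0.6]
width: 39.7
gripper_force: 54.8
```

```bash
python3 -m inch '[{"x":5,"y":0,"z":0,"twist":0},{"x":10,"y":0,"z":0,"twist":0},{"x":10,"y":0,"z":0,"twist":0},{"x":10,"y":0,"z":0,"twist":0},{"x":10,"y":0,"z":0,"twist":0},{"x":10,"y":0,"z":0,"twist":0},{"x":10,"y":0,"z":0,"twist":0},{"x":5,"y":0,"z":0,"twist":0},{"x":0,"y":0,"z":0,"twist":0},{"x":0,"y":0,"z":0,"twist":0}]'
python3 -m inch '[{"x":0,"y":0,"z":-10,"twist":0},{"x":0,"y":0,"z":-15,"twist":0},{"x":0,"y":0,"z":-20,"twist":0},{"x":0,"y":0,"z":-20,"twist":0},{"x":0,"y":0,"z":-10,"twist":0},{"x":0,"y":0,"z":0,"twist":0}]'
python3 -c "
from h import *
p,d=snap('top','w7'); o,X,Y=ortho(p,60,660,500,150,-140,.4);cv2.imwrite('pics/w7_o.png',o[:,:,::-1]);print(o.shape)
for n,pp in(('0',cv2.imread('pics/top0.png')[:,:,::-1].copy()),('7',p)):
  o,X,Y=ortho(pp,38,660,560,-270,-320,1.); col=np.median(o.astype(int).min(-1),1); i=np.where(col>180)[0]; print(n,X[i,0].min(),X[i,0].max())
pc=np.float32([[58/4.7+260,254/4.7+160]])
"
```

```text
time_s: 52.58
position: [577.4, 81.8, 188.1]
eef_rot: [[-0.03, 1.0, 0.0], [1.0, 0.03, 0.0], [0.0, 0.0, -1.0]]
ft_force: [-0.5, -0.3, 0.6]
width: 39.4
gripper_force: 54.8
time_s: 53.08
position: [578.3, 80.8, 265.8]
eef_rot: [[-0.028, 1.0, 0.004], [1.0, 0.028, -0.0], [-0.0, 0.004, -1.0]]
ft_force: [1.2, -0.3, -0.5]
width: 39.6
gripper_force: 54.8
(400, 725, 3)
0 592.0 619.0
7 593.0 616.0
```

View pics/w7_o.png

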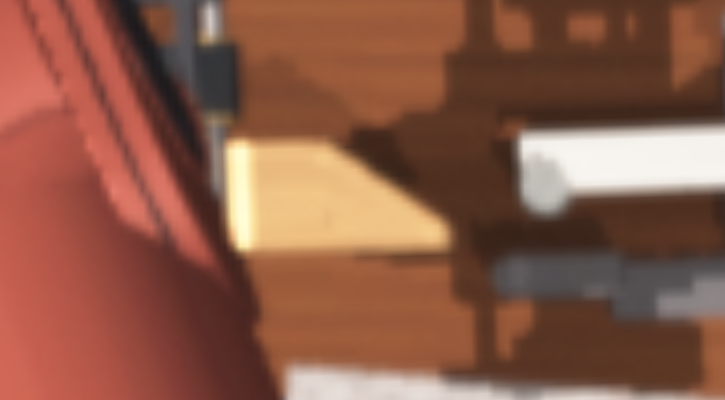

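```bash
python3 -c "
from h import *
a=go(444.9,-5.5,102,1.49)"
python3 -m inch '[{"x":0,"y":0,"z":0,"twist":0.055},{"x":0,"y":0,"z":0,"twist":0.055},{"x":-10,"y":-15,"z":0,"twist":0},{"x":-17,"y":-25,"z":0,"twist":0},{"x":-17,"y":-25,"z":0,"twist":0},{"x":-17,"y":-25,"z":0,"twist":0},{"x":-14,"y":-22,"z":0,"twist":0},{"x":0,"y":0,"z":0,"twist":0},{"x":0,"y":0,"z":0,"twist":0}]'
python3 -c "
from h import *
st();a=go(444.9,-5.5,24.5,1.49)"
```

```text
twist 0.109  x -96.6 y -125.5 z -2.0
time_s: 53.88
position: [458.4, 14.2, 262.1]
eef_rot: [[0.083, 0.997, -0.002], [0.997, -0.083, -0.001], [-0.001, -0.001, -1.0]]
ft_force: [0.2, 0.4, -0.4]
width: 39.3
gripper_force: 54.8
53.88 [458.4  14.2 262.1] [[0.083, 0.997, -0.002], [0.997, -0.083, -0.001], [-0.001, -0.001, -1.0]] [ 0.2  0.4 -0.4] 39.3 54.84613713808358
twist -0.002  x -20.7 y -11.9 z 73.6
```

```bash
python3 -m inch '[{"x":-10,"y":-6,"z":10,"twist":0},{"x":-10,"y":-6,"z":15,"twist":0},{"x":0,"y":0,"z":20,"twist":0},{"x":0,"y":0,"z":15,"twist":0},{"x":0,"y":0,"z":7,"twist":0},{"x":0,"y":0,"z":4,"twist":0},{"x":0,"y":0,"z":0,"twist":0},{"x":0,"y":0,"z":0,"twist":0}]'
python3 -m inch '[{"x":0,"y":0,"z":1,"twist":0},{"x":0,"y":0,"z":0,"twist":0},{"x":0,"y":0,"z":0,"twist":0}]'
```

```text
time_s: 54.55
position: [446.5, -3.3, 192.2]
eef_rot: [[0.08, 0.997, 0.0], [0.997, -0.08, 0.001], [0.001, 0.0, -1.0]]
ft_force: [0.5, -0.6, -0.9]
width: 40.1
gripper_force: 54.8
time_s: 54.8
position: [446.4, -3.5, 191.5]
eef_rot: [[0.081, 0.997, 0.001], [0.997, -0.081, -0.0], [-0.0, 0.001, -1.0]]
ft_force: [-0.2, -0.3, -1.7]
width: 39.6
gripper_force: 54.8
```

```bash
for i in 1 2; do python3 -m inch '[{"x":-1,"y":-0.7,"z":0.8,"twist":0},{"x":0,"y":0,"z":0.8,"twist":0},{"x":0,"y":0,"z":0,"twist":0},{"x":0,"y":0,"z":0,"twist":0}]' | grep -E 'pos|ft_'; done
python3 -m inch '[{"x":0,"y":0,"z":0,"twist":0},{"x":0,"y":0,"z":0,"twist":0},{"x":0,"y":0,"z":0,"twist":0},{"x":0,"y":0,"z":0,"twist":0},{"x":0,"y":0,"z":0,"twist":0},{"x":0,"y":0,"z":0,"twist":0},{"x":0,"y":0,"z":0,"twist":0},{"x":0,"y":0,"z":-5,"twist":0},{"x":0,"y":0,"z":-15,"twist":0},{"x":0,"y":0,"z":-30,"twist":0}]' 1
python3 -m inch '[{"x":0,"y":0,"z":-40,"twist":0},{"x":0,"y":0,"z":-40,"twist":0},{"x":20,"y":10,"z":-30,"twist":0},{"x":38,"y":10,"z":0,"twist":0},{"x":40,"y":5,"z":0,"twist":0},{"x":40,"y":0,"z":0,"twist":0},{"x":30,"y":0,"z":0,"twist":0},{"x":0,"y":0,"z":0,"twist":0}]'
python3 -c "
from h import *
w=wedge('w8',[441,-54,-1.65])
p=cv2.imread('pics/w8.png')[:,:,::-1].copy();edges('w8')
o,X,Y=ortho(p,0,530,350,70,-180,1.);o=o.astype(int);m=((o.max(-1)-o.min(-1))<28)&(o.mean(-1)>70)
m=cv2.morphologyEx(m.astype(np.uint8),cv2.MORPH_OPEN,np.ones((5,5)))
n,l,s_,_=cv2.connectedComponentsWithStats(m);k=1+np.argmax(s_[1:,4]);c=cv2.minAreaRect(np.argwhere(l==k).astype(np.float32));print('pad',530-c[0][0],70-c[0][1],c[1:])"
```

```text
position: [445.3, -4.5, 189.4]
ft_force: [-0.4, 0.1, -1.0]
position: [444.6, -5.5, 187.9]
ft_force: [-1.8, -1.0, 3.9]
time_s: 56.3
position: [443.3, -5.5, 236.3]
eef_rot: [[0.081, 0.997, -0.005], [0.997, -0.081, 0.001], [0.001, -0.005, -1.0]]
ft_force: [-0.3, -0.8, -0.4]
width: 86.3
gripper_force: 0.0
time_s: 56.97
position: [482.1, 166.6, 348.8]
eef_rot: [[0.073, 0.997, 0.001], [0.997, -0.073, 0.004], [0.004, 0.001, -1.0]]
ft_force: [-0.5, -1.0, -0.2]
width: 87.3
gripper_force: 0.0
[437.436 -54.104  -1.674] (np.float64(553.9710083007812), np.int64(4575))
w8 -x [(-75, 0.5, 7.3), (-45, -16.5, 2.1), (-15, 18.5, 0.6), (15, 18.5, 1.3), (45, 11.0, 0.5), (75, 12.5, 2.3)]
w8 +y [(-75, 4.0, 0.2), (-45, 12.0, 0.3), (-15, -5.5, 9.3), (15, -0.5, 12.5), (45, -5.5, 12.2), (75, -1.0, 10.4)]
w8 +x [(-75, 10.5, 12.2), (-45, 12.0, 13.1), (-15, 11.0, 11.7), (15, 10.0, 10.1), (45, 11.5, 7.8), (75, 1.5, 5.3)]
w8 -y [(-75, 0.0, 10.9), (-45, -1.0, 11.6), (-15, -14.0, 12.1), (15, 12.0, 13.0), (45, 13.5, 14.2), (75, 12.5, 14.1)]
pad 442.7310333251953 -54.22758483886719 ((198.31260681152344, 129.0526885986328), 85.2363510131836)[ WARN:0@1.793] global loadsave.cpp:1063 imwrite_ Unsupported depth image for selected encoder is fallbacked to CV_8U.
```

```bash
python3 -m inch '[{"x":-20,"y":0,"z":-20,"twist":0},{"x":-40,"y":0,"z":-20,"twist":0},{"x":-40,"y":0,"z":0,"twist":0},{"x":-40,"y":0,"z":0,"twist":0},{"x":-40,"y":0,"z":0,"twist":0},{"x":-40,"y":0,"z":0,"twist":0},{"x":-40,"y":0,"z":0,"twist":0},{"x":-40,"y":0,"z":0,"twist":0},{"x":-40,"y":0,"z":0,"twist":0},{"x":-40,"y":0,"z":0,"twist":0}]' | grep pos
python3 -m inch '[{"x":-40,"y":0,"z":0,"twist":0},{"x":-40,"y":0,"z":0,"twist":0},{"x":-40,"y":0,"z":0,"twist":0},{"x":-40,"y":0,"z":0,"twist":0},{"x":-35,"y":0,"z":0,"twist":0},{"x":-20,"y":0,"z":0,"twist":0},{"x":0,"y":0,"z":0,"twist":0},{"x":0,"y":0,"z":0,"twist":0},{"x":0,"y":0,"z":0,"twist":0},{"x":0,"y":0,"z":0,"twist":0}]' | grep pos
python3 -c "
from h import *
snap('top','fin');edges('fin');crop('fin','fin_c',130,100,320,190,2.5)"
```

```text
position: [451.2, -218.7, 386.9]
position: [435.4, -429.1, 386.8]
fin -x [(-75, 0.0, 8.5), (-45, -1.0, 6.4), (-15, -0.5, 9.3), (15, 0.5, 9.1), (45, -1.0, 5.6), (75, -0.5, 7.9)]
fin +y [(-75, -5.0, 11.4), (-45, -0.5, 12.7), (-15, -5.0, 11.7), (15, -0.5, 12.6), (45, -5.5, 12.1), (75, -1.0, 10.4)]
fin +x [(-75, 10.0, 12.3), (-45, 12.0, 12.9), (-15, 11.0, 13.8), (15, 11.0, 10.9), (45, 12.0, 9.0), (75, 1.5, 7.4)]
fin -y [(-75, 0.0, 10.6), (-45, -1.0, 11.7), (-15, -14.0, 12.6), (15, 12.0, 13.1), (45, 13.5, 13.7), (75, 12.5, 14.3)]
```

View pics/fin_c.png

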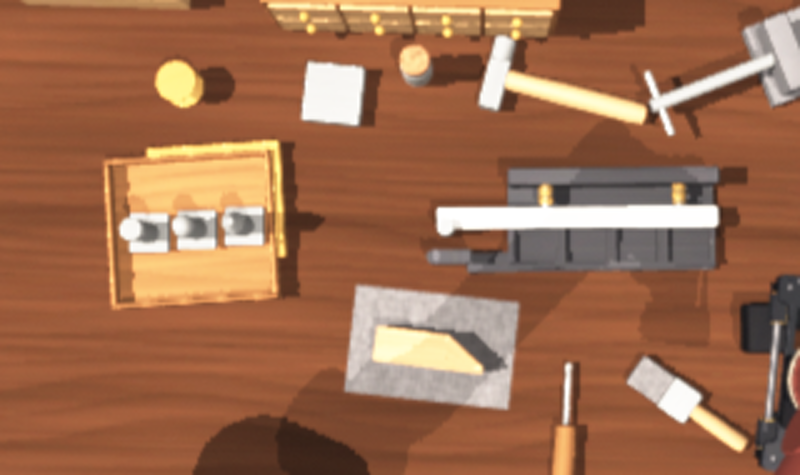

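The final picture shows the three stakes standing in the tray at crop pixels (150,230), (190,228) and (243,226). The tray is in the brass corner, the keeper is shut, the cradle pockets are empty, and the wedge lies in the middle of the pad at about (430,348).

```bash
python3 -c "
from station import order
print(order.hand_in())"
```

```text
the job is handed in; nothing more can be done
None
```

I handed in the job: the tray is home in the corner with all three stakes standing in it, the keeper is shut, and the wedge lies flat within about 5 mm of the pad's middle; the tray slipped about 5 mm off one strip during loading, so I pushed it home again before pulling the wedge.

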